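# Latch the fume extractor's filter and reset its cut-out

### The job

The fume extractor has cut out because its filter cassette came loose. Hook the latch's wire loop over the keeper's nose so that its cross bar sits behind it and push the latch lever over past centre until it lies fully down and holds the cassette drawn in; then reset the tripped cut-out by pushing its lever fully off (towards the robot's side of its box) and after that fully on (to the far side). Leave the things lying about on the bench where they are.

Things in the scene. Friction and masses are not known exactly. Their poses are not given: they have to be found in the camera images.
- extractor: Fume extractor, a low grey steel unit fixed to the bench, its top 50 mm above the bench. It spans x -50 to +160 mm and y -190 to +145 mm from its origin, which lies on the bench. Its -y part is the housing, which carries the latch lever (hinge at x 0, y -50 mm); its +y part is the bare steel filter cassette, which carries the keeper.
- lamp (a point): Middle of the underside of the strip lamp that hangs over the latch on two rear posts: 285 mm above the bench, 50 mm wide (x), 310 mm long (y), 8 mm to -x of the latch's middle plane. A gripper held straight down meets it; one leaning back by 30 to 40 degrees towards -x (fingers pointing forward and down) passes in front of it. Come and go on the -x side.
- latch_pivot (a point): Hinge of the latch lever, 32 mm above the extractor's top; axes as the extractor's. The lever swings in the extractor's y-z plane: at lever angle q a point of its handle r from the hinge lies at y = -r cos q, z = +r sin q from here.
- latch_lever (a joint): Latch lever angle q (rad): 0 = fully shut, handle flat, pointing to -y; 1.57 = upright; 2.1 = end stop, leaning towards the keeper. Light friction (0.04 N m) holds it where it is left. Starts half open. With the loop hooked it pulls from about 0.8 down, goes over centre at 0.15 and then holds itself down; at most some 4 N at the handle.
- handle_end (a point): Free end of the latch lever's steel handle: a flat bar 30 mm wide (x) and 6 mm thick, whose end lies 110 mm from the hinge; the flat part runs from 35 to 110 mm. This point is mid-thickness, mid-width. Its frame turns with the lever.
- loop_pin (a point): Pin of the wire loop on the lever, 36 mm from the lever's hinge (along the handle, but 0.15 rad below it when shut), so pulling the loop's bar towards +y draws the lever upright. The loop swings freely about this pin and falls under its own weight.
- loop_bar (a point): Middle of the cross bar of the latch's wire loop (8 mm round steel, along x), 111 mm from the loop's pin; the loop's two legs lie at x = -26 and +26 mm from here. At the start the bar rests on top of the keeper's nose. Hooked and latched, it is 4 mm to +y of the keeper point, at its height.
- loop_ear (a point): Grip point on the cross bar's long end, which sticks out 49 mm beyond the -x leg as a handle: 8 mm round, along x; this point is 56 mm from the bar's middle and 19 mm from the bar's free end. Pinch it across y.
- keeper (a point): Hook of the keeper on the cassette, 30 mm wide (x). This point lies on its upright catching face (looking to +y), 32 mm above the extractor's top. A shelf runs out 50 mm to +y, its top 8 mm below this point. To hook, carry the bar out past the nose, down to this height and let it rest on the shelf; the lever then draws it in. Axes as the extractor's.
- keeper_nose (a point): Outer top edge of the keeper's nose: it overhangs the catching face by 14 mm to +y, its underside is 12 mm and its top 19 mm above the keeper point. The bar's centre must be over 4 mm to +y of this edge to go down past it; it can go out to about 32 mm past it.
- cassette (a joint): How far the cassette is drawn in towards -y against its gasket spring (m): 0 = loose, about 0.0045 = latched. 4 N per mm.
- latch_loop (a joint): Angle of the loop at its pin relative to the lever (rad). The loop's slope above the level, seen towards +y, is this minus latch_lever.
- cutout_box: Motor cut-out, a grey box 110 (x) by 85 (y) by 50 mm high fixed to the bench, left or right of the extractor; origin under its middle, its -x side faces the robot.
- cutout_lever (a joint): Cut-out lever (rad): 0 = fully off, leaning 0.6 rad to the box's -x; 1.2 = fully on, leaning 0.6 rad to +x; near the middle = tripped. Stays where it is left (friction 0.08 N m).
- cutout_grip (a point): Middle of the cut-out lever's black cross grip (16 mm round, 40 mm long, along the box's y), 85 mm from the lever's hinge, which lies 53 mm above the bench over the box's origin. The lever swings in the box's x-z plane: the grip is at x = 85 sin(joint - 0.6), z = 53 + 85 cos(joint - 0.6) mm of the box.
- pipe_stub_mid (a point): Bystander: rusty pipe stub standing on end, 90 mm across, 110 mm high; its centre.
- reducer_mid (a point): Bystander: dark steel reducer cone standing, 100 mm across the foot, 80 mm high; its centre.
- rod_tin_mid (a point): Bystander: metal tin standing, 72 mm across, 120 mm high; its centre.
- wire_brush_mid (a point): Bystander: wooden brush lying, 200 mm long; its middle.
- grind_disc_mid (a point): Bystander: grinding disc lying flat, 125 mm across, 6 mm thick; its centre.
- hammer_mid (a point): Bystander: hammer lying, 260 mm long; its middle.
Mind the look-alikes: they are no part of the job. Leave any orange or turquoise look-alike of the cutout_box alone.

How it is judged (in metres and radians):
On the way, in this order (a step that is already met when the one before it is completed fails the run):
1. the loop's cross bar is behind the keeper and below its nose (y of loop_bar in the frame of keeper between 0.001 and 0.05 m and z of loop_bar in the frame of keeper below 0.009 m), for 0.2 s.
2. the latch lever is fully down past centre and the cassette is drawn in (value of joint latch_lever below 0.08 rad and value of joint cassette above 0.003 m), for 0.2 s.
3. the cut-out lever has been pushed fully off (value of joint cutout_lever below 0.12 rad), for 0.1 s.
4. the cut-out lever has been pushed fully on (value of joint cutout_lever above 1.08 rad), for 0.1 s.
At the end, for the whole second after the job is handed in: The loop's cross bar sits against the keeper's catching face under the nose, the latch lever is fully down (within 0.08 rad), the cassette is drawn in by more than 3 mm, and the cut-out lever is fully on (within 0.12 rad) (all of step 2 and y of loop_bar in the frame of keeper between 0 and 0.012 m and z of loop_bar in the frame of keeper below 0.009 m and value of joint cutout_lever above 1.08 rad); the robot touches nothing.
It fails at once if a bystander was shifted by more than 30 mm (distance of any of pipe_stub_mid, reducer_mid, rod_tin_mid, wire_brush_mid, grind_disc_mid, hammer_mid from where it was at the start of the episode above 0.03 m).
It also fails if it takes over 72 s, if anything falls off the work surface, if the arm or the gripper's body presses on something with over 40 N, if the wrist force passes 120 N, or if a joint passes its speed limit or range.

### The arm

A 6-joint arm with a two-finger parallel gripper is mounted at the origin on the work surface. World frame = base frame: x ahead of the robot, y to its left, z up, the work surface at z = 0. Lengths are in mm, angles in rad, forces in N, time in s.
With the tool pointing down it reaches from about 225 to 725 mm from the base axis. Payload 3.1 kg.
Tool frame: the origin (TCP) lies midway between the tips of the shut fingers; the grasp point (between the pads) lies 19 mm behind it; z points along the fingers, y is the direction in which the jaws open and shut (so a half turn about z gives the same grasp; the last joint's range is limited). The gripper opens to 85 mm and grips with 20 to 120 N. Pads are 22 mm wide; open, the fingers measure 114 mm over their backs; the gripper's body (76 mm by 85 mm) begins 54 mm behind the grasp point. The pads swing forward as they close: fully open they stand 13 mm farther back than shut.
Start: joints at [1.151, 0.048, 0.099, 1.622, 0, 1.443], TCP at [151.037, 502.797, 231.312] pointing down, gripper open.
Joint ranges: [-2.91, 2.91], [-0.99, 1.94], [-1.21, 1.42], [-2.12, 2.29], [-1.49, 1.47], [-3.14, 3.14]. Speed limits (rad/s): [2.79, 2.79, 3.14, 3.14, 3.14, 3.14].

### API

Orientations are given as a unit quaternion [w, x, y, z].
In Python, from workcell import get_obs, camera, finish_job gives the robot as it stands. The module is installed in compiled form; this text tells all that it offers.
- The arm moves only by the tool carry_out, never from a script. Its argument "increments" is text: rows parted by semicolons, each of 5 numbers parted by spaces: the shift along the world's x, y, z in cm, then the turn about the world's z in rad, then the gripper's target within -1 to 1 (shut at 1, half-way at 0, fully open at -1). In form: tx ty tz twist grip; .... A call has 1 to 12 rows; each row shifts and turns the commanded pose from where the row before left it; what a row does not reach is not made up. A row lasts 1/8 s, in which the tool goes at most 62.5 mm and 10.7 degrees, less where a joint would pass 70% of its speed; a pose out of reach is approached as far as the arm can. A call is refused whole if a number of a shift passes 6.25 or a number of a turn 0.188, either way. A call with a gripper value outside its range is refused whole. The fingers move at their own pace and stop on an object; "newtons" is the grip in N (left out, the last holds). Time passes only in rows, so rows that do not move let the fingers close. It gives the time, the measured TCP pose, the force and the opening at its end, in the units of the state.
- get_obs(): the state, without advancing time (a new reading comes with each control period).
- camera(name): name is "scene" or "side" or "wrist"; returns a dict with "img" (400x640x3 uint8, red, green, blue), "camera_matrix" (3x3 intrinsics, pixels), "camera_from_world" (4x4, takes a point from world to camera coordinates); the wrist camera has in their place "T_tool_cam" (4x4, takes a point from camera to tool coordinates, whose origin is the TCP and whose axes are the flange's). Camera axes: x right, y up, looking along -z (the intrinsics and any distortion apply to the point x, -y, -z); pixel columns grow to the right and rows downward; lengths in mm; the calibration is good to about 2 mm. A picture is of the moment at which its call begins: read the wrist's pose just before it. There is no depth.
- finish_job(): hands the job in, once; it reports no verdict.
The state is a dict: "clock": time; "qpos": joint angles; "joint_velocities": joint speeds; "joint_efforts": joint torques, N m; "ee_pos": TCP position; "tcp_rot": TCP orientation; "force": force on the tool from outside, world axes, zero at the start; "moment": the same for the moment, N m; "finger_gap": opening from 0.0 (shut) to 1.0 (fully open).
Only numpy, scipy, OpenCV 4.12 (cv2) and the standard library are available. Lean on these libraries where they do the work, as an engineer would, in place of code of your own. Each camera call takes 0.05 s, during which the arm holds its last target.

## Working session

There is one attempt and no reset: what is moved stays moved. The work goes in short steps, Python scripts to look and compute and a tool call to move; the robot and the scene stay as the last step left them, time stands still between calls to the robot, and variables do not carry over. Pictures are saved under pics/ and viewed, and the job is handed in when it is done.

Besides the shell and the picture viewer there is one more tool, called after ">>>" as name(argument=value, ...), one argument or row to a line, values as JSON. carry_out: Moves the arm, as the interface text tells. Its arguments: {"type":"object","properties":{"increments":{"type":"string"},"newtons":{"type":"number"}},"required":["increments"]}

```bash
mkdir -p pics; python3 - <<'E'
from workcell import get_obs,camera
import cv2,numpy as np
o=get_obs();print({k:np.round(v,3).tolist() if k!='clock' else v for k,v in o.items()})
for n in ['scene','side','wrist']:
    c=camera(n);cv2.imwrite(f'pics/{n}0.png',c['img'][:,:,::-1])
    for k in c:
        if k!='img':print(n,k,np.round(c[k],3).tolist())
E
```

```text
{'clock': 0.0, 'qpos': [1.151, 0.049, 0.098, 1.622, -0.0, 1.443], 'joint_velocities': [-0.0, -0.001, -0.001, -0.001, -0.001, -0.001], 'joint_efforts': [0.0, -33.878, 32.002, 0.02, -0.0, 0.0], 'ee_pos': [150.792, 502.224, 230.082], 'tcp_rot': [-0.0, 0.145, 0.989, -0.001], 'force': [1.039, 0.465, 0.363], 'moment': [0.031, 0.015, 0.025], 'finger_gap': 1.001}
scene camera_matrix [[444.169, 0.0, 316.094], [0.0, 444.169, 210.826], [0.0, 0.0, 1.0]]
scene camera_from_world [[-0.576, 0.817, -0.006, 283.885], [-0.674, -0.47, 0.57, 221.533], [0.463, 0.332, 0.822, -2112.74], [0.0, 0.0, 0.0, 1.0]]
side camera_matrix [[394.813, 0.0, 317.483], [0.0, 394.813, 202.05], [0.0, 0.0, 1.0]]
side camera_from_world [[0.989, -0.146, 0.016, -515.26], [0.058, 0.489, 0.871, -176.359], [-0.135, -0.86, 0.492, -1160.115], [0.0, 0.0, 0.0, 1.0]]
wrist camera_matrix [[329.052, 0.0, 322.042], [0.0, 329.052, 197.399], [0.0, 0.0, 1.0]]
wrist T_tool_cam [[0.0, 0.961, 0.275, 69.855], [1.0, -0.0, 0.001, 0.748], [0.001, 0.275, -0.961, -141.918], [0.0, 0.0, 0.0, 1.0]]
```

View pics/scene0.png

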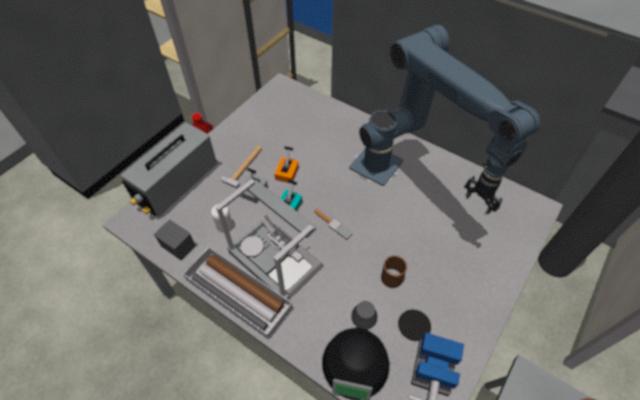

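View pics/side0.png

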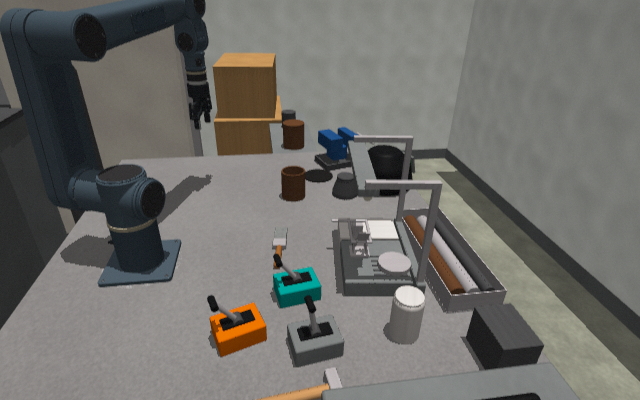

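View pics/wrist0.png

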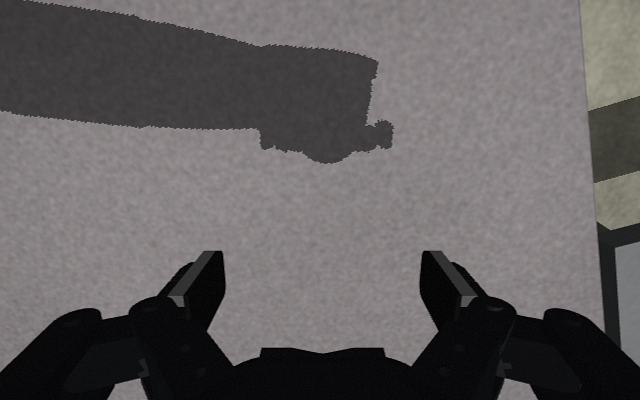

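The scene camera shows the extractor around (270,250) with posts at (230,235) and (282,275). The side camera shows the grey cut-out at about (315,335), the orange and turquoise look-alikes to its left, and the latch around (355,240). I'll zoom in on these.

```bash
python3 - <<'E'
import cv2
a=cv2.imread('pics/scene0.png')[160:310,180:360];cv2.imwrite('pics/sc_z.png',cv2.resize(a,(720,600),interpolation=cv2.INTER_CUBIC))
a=cv2.imread('pics/side0.png')[120:300,320:460];cv2.imwrite('pics/si_z.png',cv2.resize(a,(466,600),interpolation=cv2.INTER_CUBIC))
E
```

```text
(no output)
```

View pics/sc_z.png

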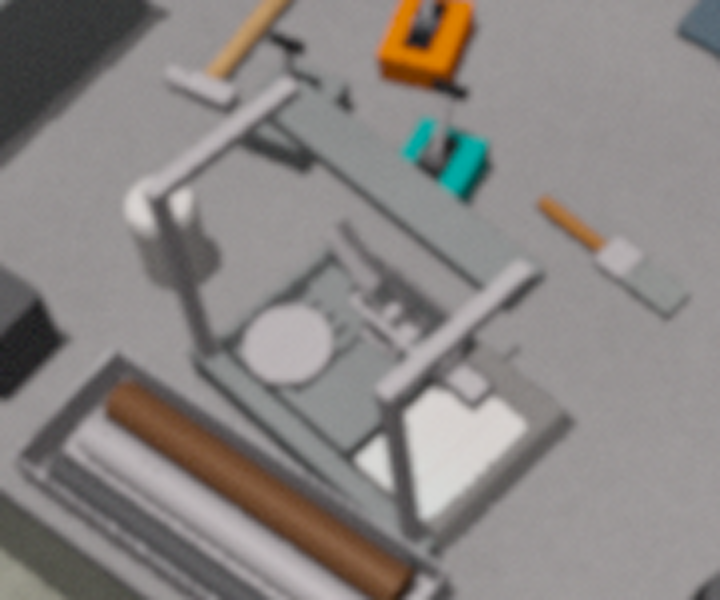

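View pics/si_z.png

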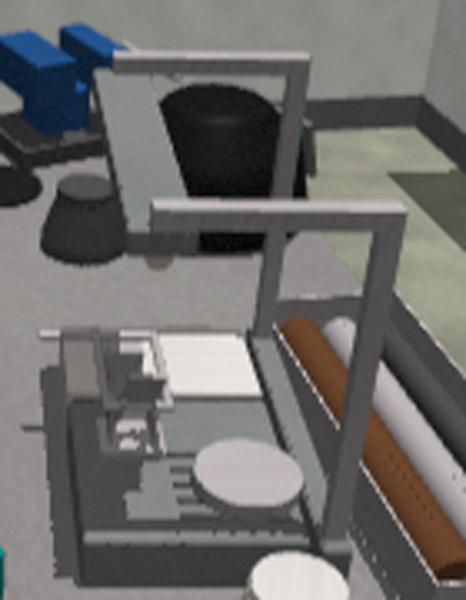

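```bash
cat > h.py <<'E'
import numpy as np,cv2
from workcell import get_obs,camera
from scipy.spatial.transform import Rotation as R
K={'scene':np.array([[444.169,0,316.094],[0,444.169,210.826],[0,0,1]]),'side':np.array([[394.813,0,317.483],[0,394.813,202.05],[0,0,1]])}
def ext(n):
    c=camera(n); return np.array(c['camera_from_world'])
def cams():
    c={}
    for n in('scene','side'):
        d=camera(n);c[n]=(np.array(d['camera_matrix']),np.array(d['camera_from_world']),d['img'])
    o=get_obs();d=camera('wrist')
    q=o['tcp_rot'];T=np.eye(4);T[:3,:3]=R.from_quat([q[1],q[2],q[3],q[0]]).as_matrix();T[:3,3]=o['ee_pos']
    c['wrist']=(np.array(d['camera_matrix']),np.linalg.inv(T@np.array(d['T_tool_cam'])),d['img'])
    return c
def ray(c,uv):
    K,E,_=c;d=np.array([(uv[0]-K[0,2])/K[0,0],-(uv[1]-K[1,2])/K[1,1],-1.])
    Rm=E[:3,:3];return -Rm.T@E[:3,3],Rm.T@d
def onz(c,uv,z):
    o,d=ray(c,uv);return np.round(o+d*(z-o[2])/d[2],1)
def proj(c,p):
    K,E,_=c;q=E[:3,:3]@np.array(p,float)+E[:3,3]
    return np.round([K[0,2]+K[0,0]*q[0]/-q[2],K[1,2]+K[1,1]*q[1]/q[2]],1)
def tri(l):
    A=np.zeros((3,3));b=np.zeros(3)
    for c,uv in l:
        o,d=ray(c,uv);d=d/np.linalg.norm(d);P=np.eye(3)-np.outer(d,d);A+=P;b+=P@o
    p=np.linalg.solve(A,b);return np.round(p,1),[np.round(proj(c,p)-uv,1).tolist() for c,uv in l]
def save(c,n,tag):
    cv2.imwrite(f'pics/{n}_{tag}.png',c[n][2][:,:,::-1])
E
python3 - <<'E'
from h import *
c=cams()
s=lambda x,y:(180+x/4,160+y/4)
d=lambda x,y:(320+x*.3004,120+y*.3)
for p in [(205,362),(572,420),(432,545),(330,255)]:print('scene z50',onz(c['scene'],s(*p),50))
for p in [(85,545),(350,545),(60,330),(68,400)]:print('side z50',onz(c['side'],d(*p),50))
# lamp corners
for p in [(265,118),(535,285),(478,283),(300,82)]:print('lamp',onz(c['scene'],s(*p),290))
for p in [(125,235),(195,235),(95,70),(165,85)]:print('lampside',onz(c['side'],d(*p),290))
for n,uv in [('side',(316,325)),('scene',(262,178))]:print('box',n,onz(c[n],uv,50))
E
```

```text
scene z50 [ 766.2 -225.8   50. ]
scene z50 [608.  114.9  50. ]
scene z50 [792.7  81.9  50. ]
scene z50 [ 593.8 -203.7   50. ]
side z50 [ 560.1 -224.2   50. ]
side z50 [ 765.2 -250.6   50. ]
side z50 [600.9  87.4  50. ]
side z50 [585.3 -31.   50. ]
lamp [ 616.6 -231.   290. ]
lamp [622.2  83.3 290. ]
lamp [649.2  41.1 290. ]
lamp [ 564.5 -231.7  290. ]
lampside [ 589.  -168.3  290. ]
lampside [ 639.7 -174.2  290. ]
lampside [638.9 162.2 290. ]
lampside [695.2 117.5 290. ]
box side [ 464.6 -353.1   50. ]
box scene [ 403.4 -361.4   50. ]
```

>>> carry_out(
  increments="2 -4.5 0.6 0.03 -1;2 -4.5 0.6 0.03 -1;2 -4.5 0.6 0.03 -1;2 -4.5 0.6 0.03 -1;2 -4.5 0.6 0.03 -1;2 -4.5 0.6 0.03 -1;2 -4.5 0.6 0.03 -1;2 -4.5 0.6 0.03 -1;2 -4.5 0.6 0.03 -1;2 -4.5 0.6 0.02 -1;2 -4.5 0.6 0 -1;2 -4.5 0.6 0 -1",
)

```text
clock: 1.8
ee_pos: [391.5, -38.9, 303.7]
tcp_rot: [0.0, 0.001, 1.0, 0.0]
force: [0.8, 0.5, -0.2]
finger_gap: 1.001
```

```bash
python3 - <<'E'
from h import *
c=cams();[save(c,n,'1') for n in c]
np.save('c1.npy',c,allow_pickle=True)
o=get_obs();print(o['clock'],o['ee_pos'],o['tcp_rot'],o['qpos'])
E
```

```text
1.95 [391.43266622 -38.91979743 303.05068413] [-3.45158089e-04  3.16481121e-03  9.99994925e-01  1.24644515e-04] [-2.70053622e-01 -2.57192434e-01 -3.63678805e-02  1.79235250e+00
  5.84049781e-05 -2.63724010e-01]
```

View pics/wrist_1.png

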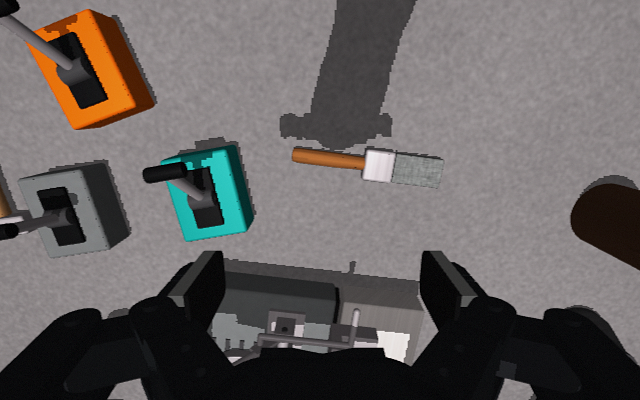

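>>> carry_out(
  increments="3 0 0.5 0 -1;3 0 0.5 0 -1;3 0 0.5 0 -1;2 0 0.5 0 -1;0 0 0 0 -1",
)

```text
clock: 2.58
ee_pos: [501.4, -35.8, 323.0]
tcp_rot: [-0.0, -0.0, 1.0, 0.0]
force: [-0.1, -0.4, 0.2]
finger_gap: 1.0
```

```bash
python3 - <<'E'
from h import *
c=cams();[save(c,n,'2') for n in c]
np.save('c2.npy',c,allow_pickle=True)
o=get_obs();print(o['clock'],o['ee_pos'],o['tcp_rot'],o['qpos'])
E
```

```text
2.725 [500.08239194 -36.35560788 323.42858561] [-3.49609118e-04  3.71063384e-04  9.99999863e-01  1.21602123e-04] [-2.06456749e-01  3.27391743e-02  2.69654243e-01  1.80844558e+00
  9.49768687e-05 -2.05714657e-01]
```

View pics/wrist_2.png

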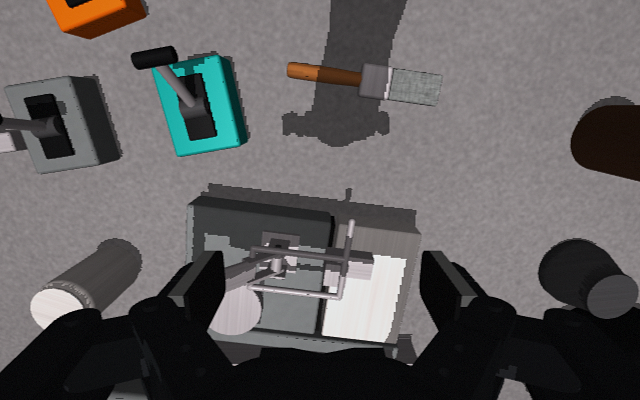

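```bash
python3 - <<'E'
import cv2
a=cv2.imread('pics/wrist_2.png')[190:340,180:430];cv2.imwrite('pics/w2z.png',cv2.resize(a,(800,480),interpolation=cv2.INTER_CUBIC))
a=cv2.imread('pics/side_2.png')[200:300,325:425];cv2.imwrite('pics/s2z.png',cv2.resize(a,(600,600),interpolation=cv2.INTER_CUBIC))
E
```

```text
(no output)
```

View pics/w2z.png

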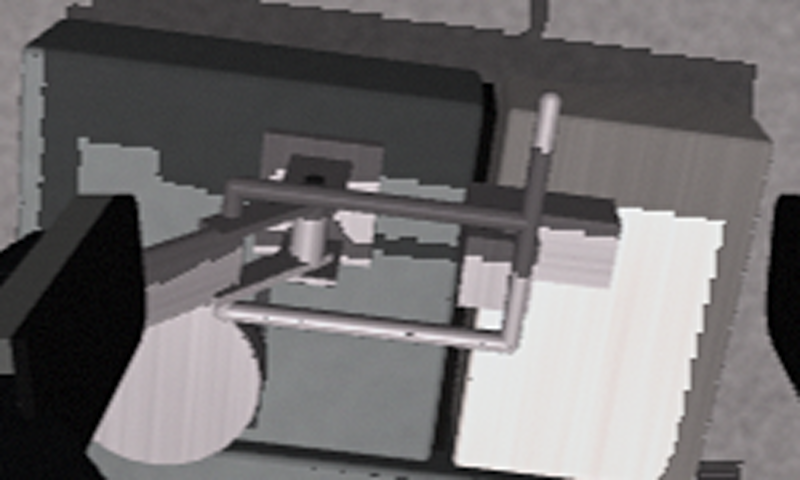

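View pics/s2z.png

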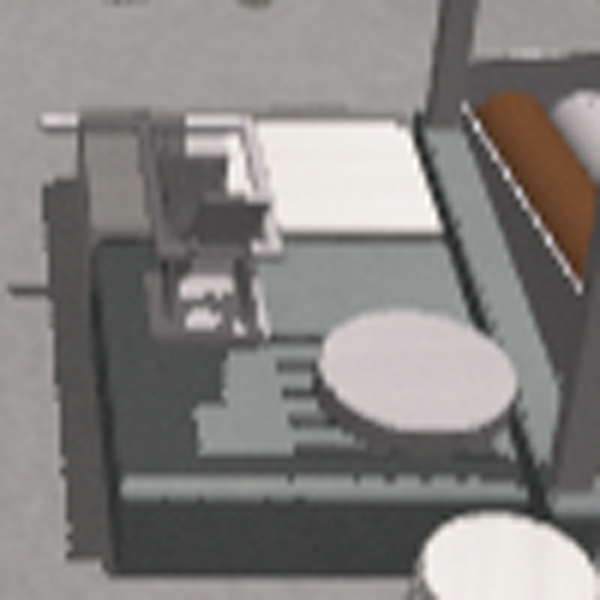

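```bash
python3 - <<'E'
from h import *
c=np.load('c2.npy',allow_pickle=True).item();W=c['wrist'];S=c['side']
w=lambda x,y:(180+x/3.2,190+y/3.2)
a=onz(W,w(30,48),50);b=onz(W,w(770,140),50);print('front corners',a,b,np.linalg.norm(a-b));u=(b-a)/np.linalg.norm(b-a);yaw=np.arctan2(-u[0],u[1]);print('yaw',yaw)
# origin from corners: local a=(-50,-190) b=(-50,145)
Rz=np.array([[np.cos(yaw),-np.sin(yaw)],[np.sin(yaw),np.cos(yaw)]])
print('origin',a[:2]-Rz@[-50,-190],b[:2]-Rz@[-50,145])
e=tri([(W,w(550,98)),(S,(332,220.3))]);print('ear end',e)
for z in(95,100,105,110):print(z,onz(W,w(535,215),z),onz(W,w(512,345),z),onz(W,w(550,98),z))
S0=c['scene']
print('shelf end',onz(W,w(617,235),74),onz(W,w(612,290),74))
print('lever pin',onz(W,w(315,180),110))
for uv in [(62,97),(110,70)]:pass
# grey box top corners
for uv in [(5,86),(85,75),(103,160),(35,170)]:print('box',onz(W,uv,50))
for uv in [(287,70),(440,90)]:print('brush',onz(W,uv,10))
# lamp in side / scene 
E
```

```text
front corners [ 559.4 -210.9   50. ] [600.2  97.9  50. ] 311.4836753346795
yaw -0.13136348126025524
origin [633.85655049 -29.0862984 ] [630.77624124 -52.40001155]
ear end (array([562.7,  -0.7, 102.5]), [[0.0, 0.4], [-0.1, 0.1]])
95 [612.9  -4.6  95. ] [669.9 -12.6  95. ] [565.   0.  95.]
100 [610.4  -5.  100. ] [666.7 -12.9 100. ] [ 5.632e+02 -5.000e-01  1.000e+02]
105 [607.9  -5.4 105. ] [663.5 -13.2 105. ] [561.4  -0.9 105. ]
110 [605.5  -5.8 110. ] [660.2 -13.5 110. ] [559.6  -1.4 110. ]
shelf end [632.2  30.9  74. ] [657.4  29.9  74. ]
lever pin [591.4 -86.7 110. ]
box [ 410.2 -415.2   50. ]
box [ 397.9 -317.    50. ]
box [ 499.5 -314.1   50. ]
box [ 512.4 -403.7   50. ]
brush [388.7 -81.   10. ]
brush [413.4 119.6  10. ]
```

View pics/side_2.png

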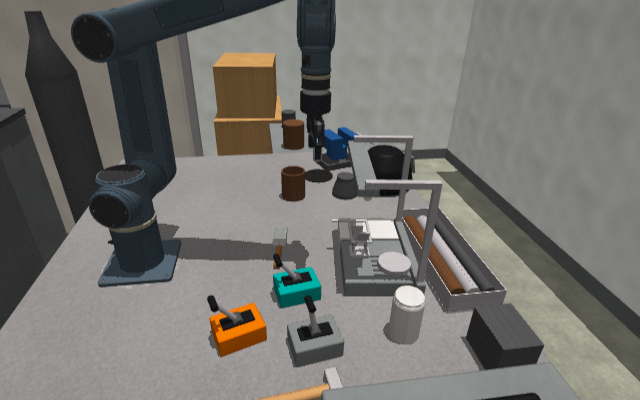

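>>> carry_out(
  increments="0 0.1 -0.3 -0.142 -1;0 0.1 -0.3 -0.142 -1;0 0.1 -0.3 -0.142 -1;0 0.1 -0.3 -0.142 -1;0 0.1 -0.3 -0.142 -1;0 0.1 -0.3 -0.142 -1;0 0.1 -0.3 -0.142 -1;0 0.1 -0.3 -0.142 -1;0 0.1 -0.3 -0.14 -1;0 0.1 -0.3 -0.14 -1;0 0.1 -0.3 -0.14 -1;0 0.1 -0.3 -0.14 -1",
)

```text
clock: 4.22
ee_pos: [499.9, -24.9, 287.5]
tcp_rot: [-0.0, 0.752, 0.659, 0.0]
force: [0.9, 0.2, -0.4]
finger_gap: 1.004
```

>>> carry_out(
  increments="0.5 0.1 -1.5 0 -1;0.5 0 -1.5 0 -1;0.5 0 -1.5 0 -1;0.5 0 -1.5 0 -1;0.5 0 -1.5 0 -1;0 0 0 0 -1",
)

```text
clock: 4.97
ee_pos: [525.3, -24.1, 210.1]
tcp_rot: [-0.001, 0.75, 0.661, -0.001]
force: [0.5, -0.8, -0.1]
finger_gap: 0.997
```

```bash
python3 - <<'E'
from h import *
c=cams();[save(c,n,'3') for n in c]
np.save('c3.npy',c,allow_pickle=True)
o=get_obs();print(o['clock'],o['ee_pos'],o['tcp_rot'],o['qpos'],o['force'])
E
```

```text
5.125 [526.26482185 -24.24141973 212.85841057] [2.93095998e-04 7.50530017e-01 6.60836246e-01 2.51085364e-04] [-1.73377382e-01  4.81936963e-02  6.27040558e-02  1.58453522e+00
  2.53630899e-05  1.52435031e+00] [ 0.61787216 -0.45903496 -0.60562098]
```

View pics/wrist_3.png

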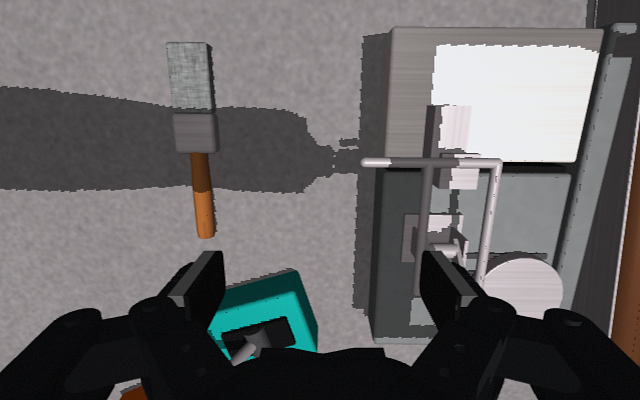

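View pics/side_3.png

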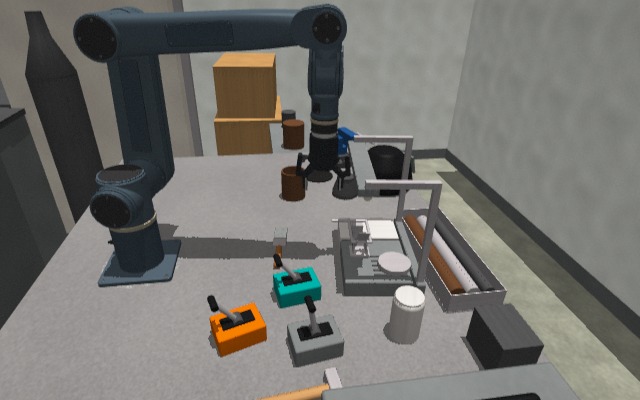

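```bash
python3 - <<'E'
from h import *
import cv2
c2=np.load('c2.npy',allow_pickle=True).item();c3=np.load('c3.npy',allow_pickle=True).item()
W2=c2['wrist'];W3=c3['wrist'];w=lambda x,y:(180+x/3.2,190+y/3.2)
print('end',tri([(W2,w(550,98)),(W3,(362,162)),(c2['side'],(332,220.3))]),tri([(W2,w(550,98)),(W3,(362,162))]))
print('leg-',tri([(W2,w(535,215)),(W3,(427,162))]))
print('leg+',tri([(W2,w(512,345)),(W3,(499,162))]))
print('corner',tri([(W2,w(770,140)),(W3,(391,28))]))
for z in(102,105):print([onz(W3,p,z) for p in[(362,162),(427,162),(500,162)]])
a=cv2.imread('pics/wrist_3.png')[20:350,340:620];cv2.imwrite('pics/w3z.png',cv2.resize(a,None,fx=1.8,fy=1.8,interpolation=cv2.INTER_CUBIC))
a=cv2.imread('pics/side_3.png')[20:300,280:460];cv2.imwrite('pics/s3z.png',cv2.resize(a,(386,600),interpolation=cv2.INTER_CUBIC))
E
```

```text
end (array([561.6,  -1.3, 103.3]), [[-0.4, -0.3], [2.2, -0.5], [-0.5, 0.0]]) (array([559.8,  -0.9, 108.2]), [[0.3, -0.3], [0.6, 0.4]])
leg- (array([607.2,  -6.1, 108.3]), [[-0.4, 0.6], [-1.1, -0.6]])
leg+ (array([661.7, -13.5, 108.1]), [[-0.1, 0.2], [-0.3, -0.1]])
corner (array([600.1,  98.2,  49.7]), [[0.2, -0.2], [0.2, 0.3]])
[array([560. ,  -1.7, 102. ]), array([609.9,  -8. , 102. ]), array([665.9, -15.2, 102. ])]
[array([559.7,  -1.1, 105. ]), array([609. ,  -7.4, 105. ]), array([664.3, -14.4, 105. ])]
```

View pics/w3z.png

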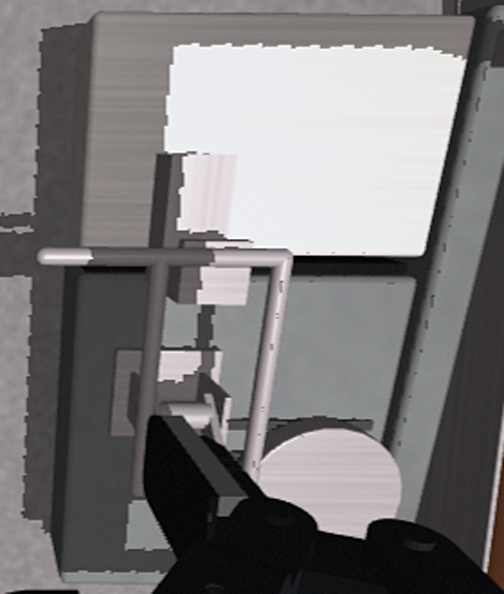

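View pics/s3z.png

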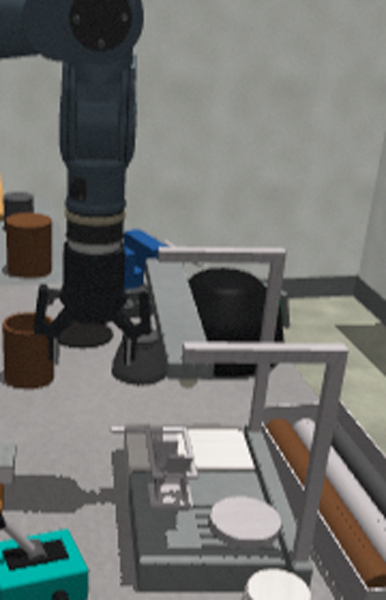

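>>> carry_out(
  increments="0.6 0.2 -1 0 -1;0.6 0.2 -2 0 -1;0 0 -2.5 0 -1;0 0 -2.5 0 -1;0 0 -2.5 0 -1;0 0 -2 0 -1;0 0 -0.5 0 -1;0 0 0 0 -1",
)

```text
clock: 6.12
ee_pos: [538.3, -20.2, 82.6]
tcp_rot: [0.0, 0.751, 0.661, 0.0]
force: [-0.3, -0.1, -0.0]
finger_gap: 1.001
```

```bash
python3 - <<'E'
from h import *
c=cams();[save(c,n,'4') for n in c]
np.save('c4.npy',c,allow_pickle=True)
o=get_obs();print(o['clock'],o['ee_pos'],o['tcp_rot'],o['qpos'],o['force'])
a=cv2.imread('pics/side_4.png')[160:300,280:460];cv2.imwrite('pics/s4z.png',cv2.resize(a,None,fx=4,fy=4,interpolation=cv2.INTER_CUBIC))
E
```

```text
6.275 [539.10491081 -20.37228057  83.72410348] [0.00099882 0.75055861 0.66080262 0.00081951] [-1.62097676e-01  1.01531298e-01 -1.38168645e-01  1.32851241e+00
  7.69274143e-07  1.53571828e+00] [ 0.34481235 -0.43271607 -0.31723399]
```

View pics/wrist_4.png

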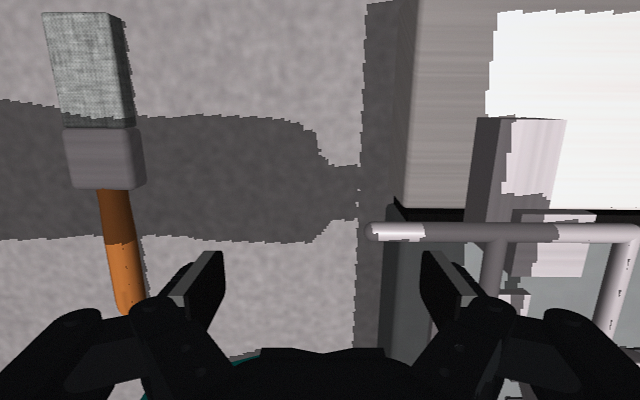

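View pics/s4z.png

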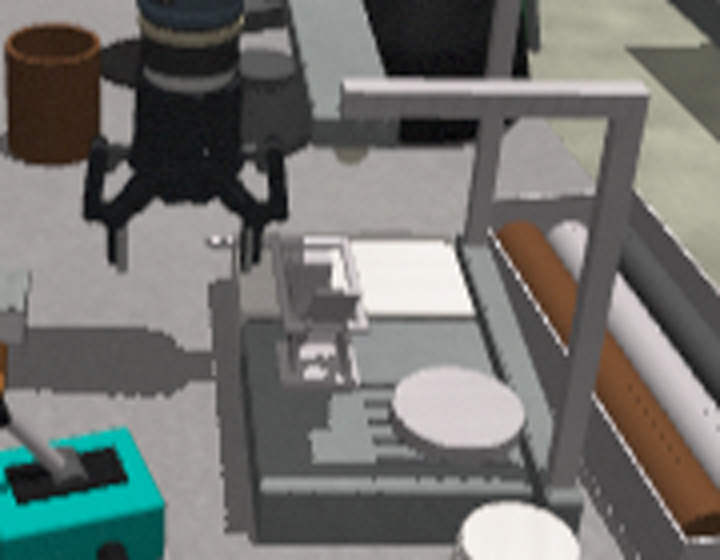

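>>> carry_out(
  increments="0.06 0.5 0 0 -1;0.06 0.5 0 0 -1;0.06 0.5 0 0 -1;0.06 0.4 0 0 -1;0 0 0 0 -1;0 0 0 0 -1",
)

```text
clock: 7.02
ee_pos: [540.2, -0.6, 82.1]
tcp_rot: [-0.001, 0.75, 0.661, 0.0]
force: [1.5, -0.8, 0.5]
finger_gap: 1.0
```

```bash
python3 - <<'E'
from h import *
c=cams();[save(c,n,'5') for n in c]
np.save('c5.npy',c,allow_pickle=True)
o=get_obs();print(o['clock'],o['ee_pos'],o['force'])
a=cv2.imread('pics/side_5.png')[160:300,280:460];cv2.imwrite('pics/s5z.png',cv2.resize(a,None,fx=4,fy=4,interpolation=cv2.INTER_CUBIC))
E
```

```text
7.175 [539.8833052   -0.73652363  81.92566487] [-0.71370357 -0.68874347  0.67883076]
```

View pics/wrist_5.png

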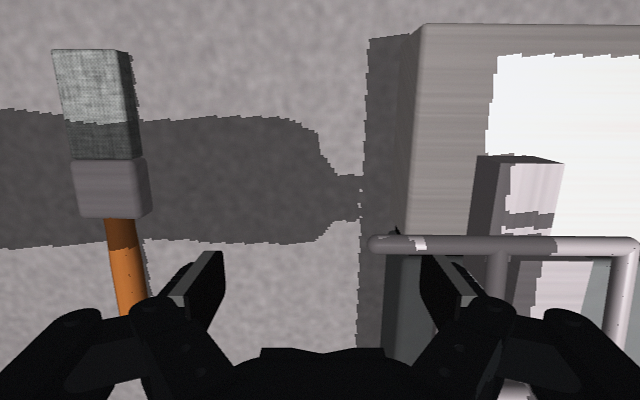

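View pics/s5z.png

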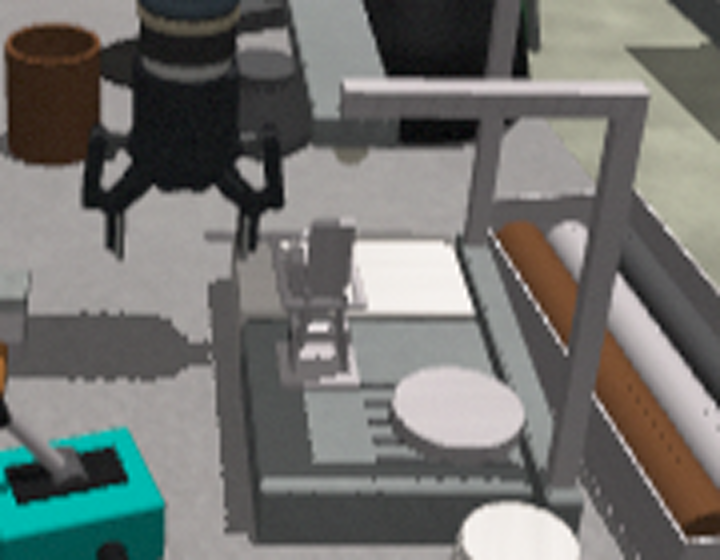

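```bash
python3 - <<'E'
from h import *
c=np.load('c5.npy',allow_pickle=True).item();c4=np.load('c4.npy',allow_pickle=True).item()
print(tri([(c4['wrist'],(368,231)),(c4['side'],(280+208/4,160+241/4))]),tri([(c['wrist'],(371,243)),(c['side'],(280+207/4,160+236/4))]))
for z in(95,100,105,108):print(z,onz(c4['wrist'],(368,231),z),onz(c['wrist'],(371,243),z))
E
```

```text
(array([561.4,  -1.6, 103.3]), [[4.1, 0.1], [-0.5, 0.1]]) (array([563.2,  11.7,  99.4]), [[3.7, 0.2], [-0.4, 0.1]])
95 [560.6  -4.8  95. ] [562.1  10.   95. ]
100 [560.1  -2.7 100. ] [561.6  12.3 100. ]
105 [559.6  -0.6 105. ] [561.1  14.6 105. ]
108 [559.3   0.6 108. ] [560.8  15.9 108. ]
```

>>> carry_out(
  increments="0.06 0.5 0 0 -1;0 0 0 0 -1;0 0 0 0 -1;-0.03 -0.2 0 0 -1;-0.03 -0.2 0 0 -1;-0.03 -0.2 0 0 -1;-0.03 -0.2 0 0 -1;-0.06 -0.5 0 0 -1;-0.06 -0.5 0 0 -1;0 0 0 0 -1",
)

```text
clock: 8.43
ee_pos: [538.6, -14.7, 82.3]
tcp_rot: [0.0, 0.751, 0.661, 0.0]
force: [-0.4, 0.1, -0.0]
finger_gap: 0.998
```

```bash
python3 - <<'E'
from h import *
c=cams();[save(c,n,'6') for n in c]
np.save('c6.npy',c,allow_pickle=True)
o=get_obs();print(o['clock'],o['ee_pos'],o['force'])
a=cv2.imread('pics/side_6.png')[160:300,280:460];cv2.imwrite('pics/s6z.png',cv2.resize(a,None,fx=4,fy=4,interpolation=cv2.INTER_CUBIC))
E
```

```text
8.575 [538.63489623 -14.21970457  82.30482362] [-0.08375896 -0.09399043  0.07632375]
```

View pics/wrist_6.png

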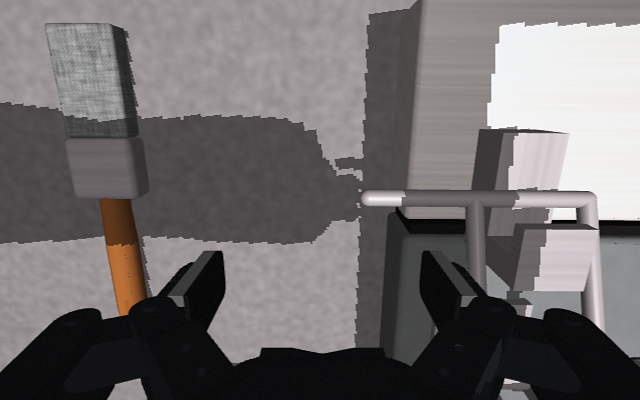

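View pics/s6z.png

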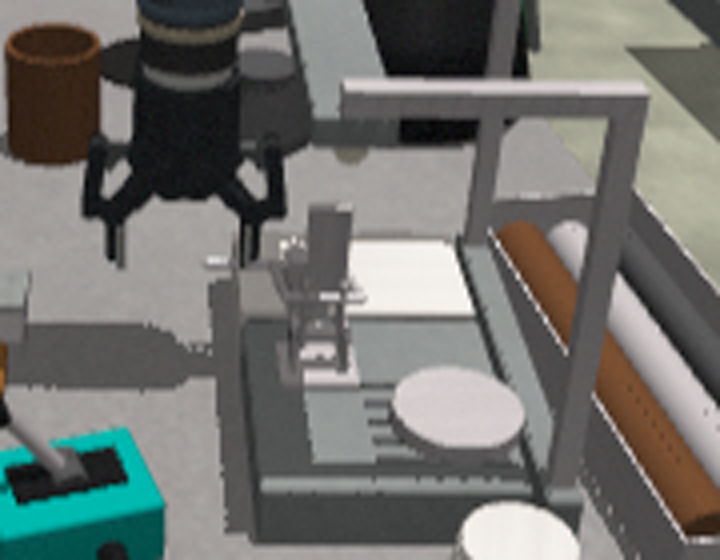

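```bash
python3 - <<'E'
from h import *
c=np.load('c6.npy',allow_pickle=True).item()
p=tri([(c['wrist'],(363,198)),(c['side'],(280+206/4,160+262/4))]);print(p)
for z in(75,78,82):
  q=onz(c['wrist'],(363,198),z);d=q[:2]-[631.6,-51.9];print(q,d@[.992,-.1247],d@[.1247,.992])
E
```

```text
(array([562.8,  10.6,  76.7]), [[3.8, 0.1], [-0.6, 0.1]])
[561.2  10.3  75. ] -77.59313999999998 52.92352
[560.9  11.3  78. ] -78.01544000000004 53.87811
[560.5  12.5  82. ] -78.56188000000003 55.01863
```

>>> carry_out(
  increments="0 0 1 0 -1;0.2 1.6 0 0 -1;0.2 1.6 0 0 -1;0.2 1.6 0 0 -1;0 0 -1.2 0 -1;0 0 -1.2 0 -1;0 0 -1.1 0 -1;0 0 0 0 -1",
)

```text
clock: 9.57
ee_pos: [543.1, 33.4, 55.2]
tcp_rot: [-0.001, 0.751, 0.661, -0.001]
force: [-0.3, 0.4, 0.6]
finger_gap: 1.0
```

```bash
python3 - <<'E'
from h import *
c=cams();[save(c,n,'7') for n in c]
o=get_obs();print(o['clock'],o['ee_pos'],o['force'])
a=cv2.imread('pics/side_7.png')[160:300,280:460];cv2.imwrite('pics/s7z.png',cv2.resize(a,None,fx=4,fy=4,interpolation=cv2.INTER_CUBIC))
E
```

```text
9.725 [544.82691653  33.44983836  57.49789234] [-0.29251373  0.48457975 -0.65357514]
```

View pics/s7z.png

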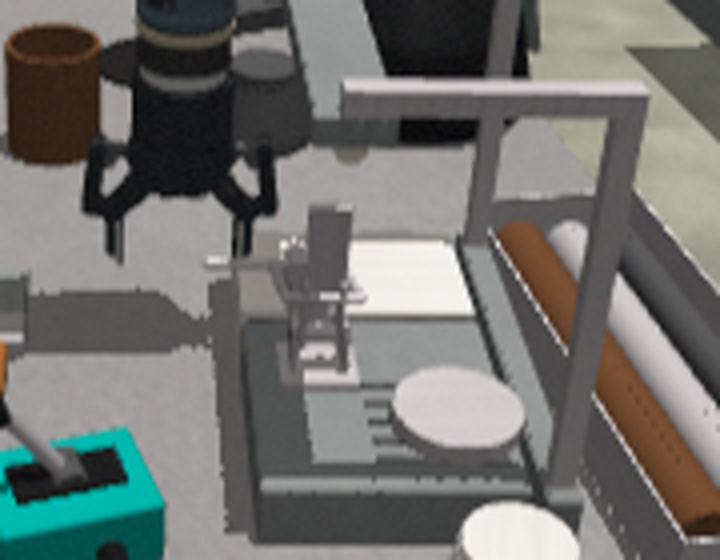

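View pics/wrist_7.png

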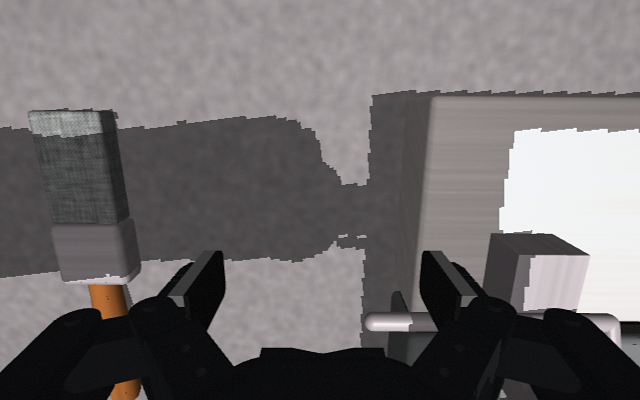

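>>> carry_out(
  increments="-0.06 -0.5 0 0 -1;-0.06 -0.5 0 0 -1;-0.06 -0.5 0 0 -1;-0.06 -0.5 0 0 -1;-0.06 -0.4 0 0 -1;0 -0.2 0 0 -1;0 0 0 0 -1",
)

```text
clock: 10.6
ee_pos: [542.0, 9.6, 58.3]
tcp_rot: [-0.001, 0.75, 0.661, 0.002]
force: [-0.7, 7.2, 4.2]
finger_gap: 0.996
```

```bash
python3 - <<'E'
from h import *
c=cams();[save(c,n,'8') for n in c]
o=get_obs();print(o['clock'],o['ee_pos'],o['force'])
a=cv2.imread('pics/side_8.png')[160:300,280:460];cv2.imwrite('pics/s8z.png',cv2.resize(a,None,fx=4,fy=4,interpolation=cv2.INTER_CUBIC))
E
```

```text
10.75 [541.97318342   9.5970809   58.29016562] [-1.08648781  8.03252711  3.9570752 ]
```

View pics/s8z.png

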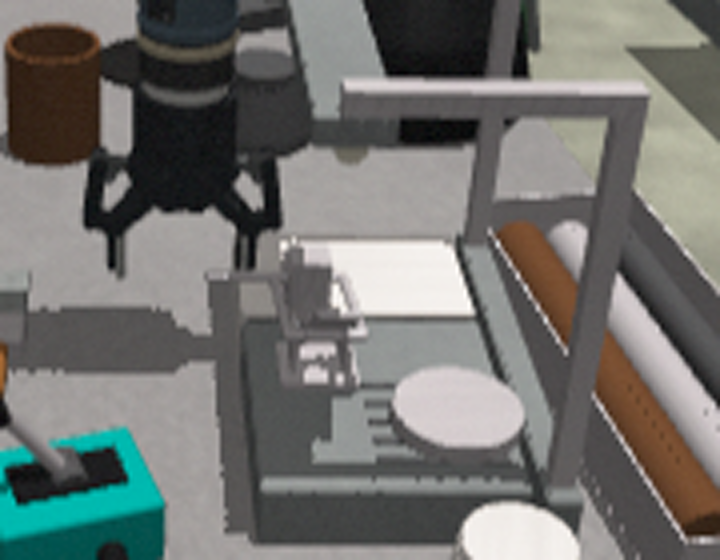

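View pics/wrist_8.png

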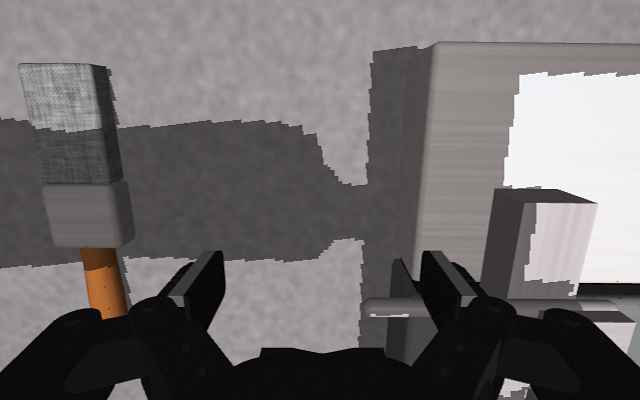

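```bash
python3 - <<'E'
from h import *
c=cams()
for z in(75,78,82):
  for uv in[(365,308),(610,305)]:
    q=onz(c['wrist'],uv,z);d=q[:2]-[631.6,-51.9];print(q,d@[.992,-.1247],d@[.1247,.992])
print(tri([(c['wrist'],(365,308)),(c['side'],(280+206/4,160+276/4))]))
a=c['wrist'][2][180:400,340:640,::-1];cv2.imwrite('pics/w8z.png',cv2.resize(a,None,fx=2.6,fy=2.6,interpolation=cv2.INTER_CUBIC))
a=c['side'][2][205:265,330:390,::-1];cv2.imwrite('pics/s8zz.png',cv2.resize(a,(600,600),interpolation=cv2.INTER_CUBIC))
E
```

```text
[558.5  -8.5  75. ] -77.92718000000002 33.93722999999999
[664.9 -20.5  75. ] 29.11801999999996 35.301309999999994
[558.3  -6.4  78. ] -78.38745000000007 35.99548999999999
[662.2 -18.1  78. ] 26.140340000000023 37.34542
[558.1  -3.7  82. ] -78.92254000000001 38.64894999999999
[658.5 -15.   82. ] 22.083369999999977 39.95923
(array([559.8,  -7.9,  76.3]), [[3.2, 0.2], [-0.5, 0.1]])
```

View pics/w8z.png

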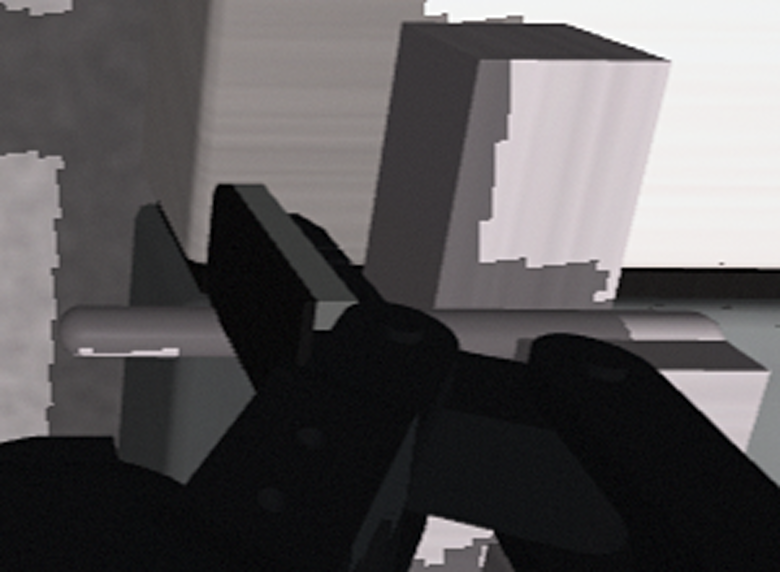

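View pics/s8zz.png

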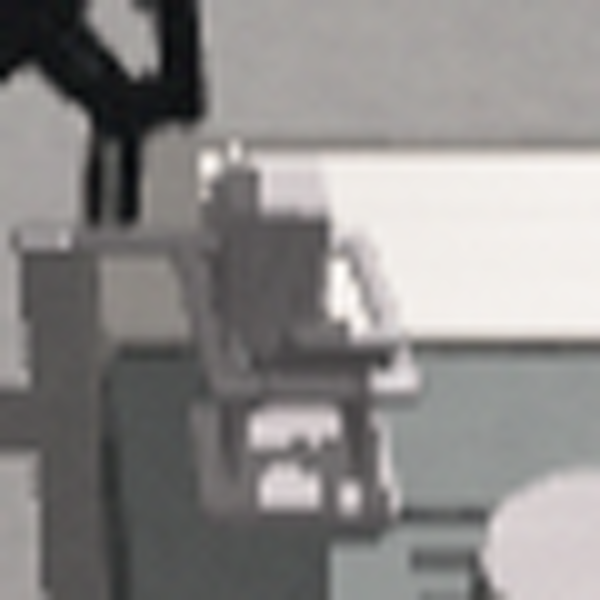

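```bash
python3 - <<'E'
from h import *
c=cams();O=np.array([631.6,-51.9]);Rz=np.array([[.9922,.1247],[-.1247,.9922]])
def L(x,y,z):return [*(O+Rz@[x,y]),z]
for q in(.6,.8,1,1.2):
  a=q-.15
  print(q,[((proj(c['side'],L(x,-50-110*np.cos(q),82+110*np.sin(q)))-[330,205])*10).tolist() for x in(-15,15)],'pin',[((proj(c['side'],L(x,-50-36*np.cos(a),82+36*np.sin(a)))-[330,205])*10).tolist() for x in(-26,26)])
E
```

```text
0.6 [[296.0000000000002, 398.0000000000001], [413.0000000000001, 398.0000000000001]] pin [[220.0, 411.9999999999999], [408.9999999999998, 411.9999999999999]]
0.8 [[293.9999999999998, 311.9999999999999], [411.0000000000002, 311.9999999999999]] pin [[220.0, 385.0], [408.9999999999998, 385.0]]
1 [[290.0, 230.0], [406.0000000000002, 230.99999999999994]] pin [[218.99999999999977, 359.00000000000006], [408.0000000000001, 359.00000000000006]]
1.2 [[283.9999999999998, 156.9999999999999], [398.9999999999998, 158.0000000000001]] pin [[218.0000000000001, 334.00000000000006], [406.9999999999999, 335.0]]
```

>>> carry_out(
  increments="0.1 0.8 0 0 -1;-0.5 0 2.5 0 -1;-0.5 0 2.5 0 -1;-0.5 0 2.5 0 -1;-0.3 0 2.5 0 -1;0 -3 0.5 0 -1;0 -3 0 0 -1;0 -3 0 0 -1;0 -3 0 0 -1;0 -1.6 0 0 -1;0 0 0 0 -1",
)

```text
clock: 12.42
ee_pos: [524.4, -121.2, 162.0]
tcp_rot: [-0.0, 0.751, 0.66, -0.0]
force: [0.4, -0.8, 0.2]
finger_gap: 1.0
```

```bash
cat > loc.py <<'E'
from h import *
import sys
t=sys.argv[1]
O=np.array([631.6,-51.9]);Rz=np.array([[.9922,.1247],[-.1247,.9922]])
c=cams();[save(c,n,t) for n in c]
o=get_obs();p=np.array(o['ee_pos']);print(o['clock'],np.round(p,1),'local',np.round(Rz.T@(p[:2]-O),1),np.round(o['force'],1))
def L(x,y,z):return [*(O+Rz@[x,y]),z]
a=c['side'][2][200:270,320:400,::-1];cv2.imwrite(f'pics/sz_{t}.png',cv2.resize(a,(640,560),interpolation=cv2.INTER_CUBIC))
E
python3 loc.py 9; python3 - <<'E'
from h import *
c=cams()
O=np.array([631.6,-51.9]);Rz=np.array([[.9922,.1247],[-.1247,.9922]])
def L(x,y,z):return [*(O+Rz@[x,y]),z]
im=c['scene'][2].copy();im=cv2.resize(im,None,fx=4,fy=4,interpolation=cv2.INTER_CUBIC)
for n,i in(('scene',None),('side',None)):
    im=cv2.resize(c[n][2],None,fx=4,fy=4,interpolation=cv2.INTER_CUBIC)
    for x in(-33,17):
        for ym in (-15,):
            A=proj(c[n],L(x,ym-155,285))*4;B=proj(c[n],L(x,ym+155,285))*4
            cv2.line(im,tuple(int(v) for v in A),tuple(int(v) for v in B),(255,0,0),1)
    x0,y0=((200*4,160*4) if n=='scene' else (320*4,110*4))
    cv2.imwrite(f'pics/lamp_{n}.png',im[y0:y0+560,x0:x0+700,::-1])
E
```

```text
12.575 [ 524.5 -119.4  162.2] local [-97.8 -80.3] [-0.2  0.5 -0.3]
```

View pics/lamp_scene.png

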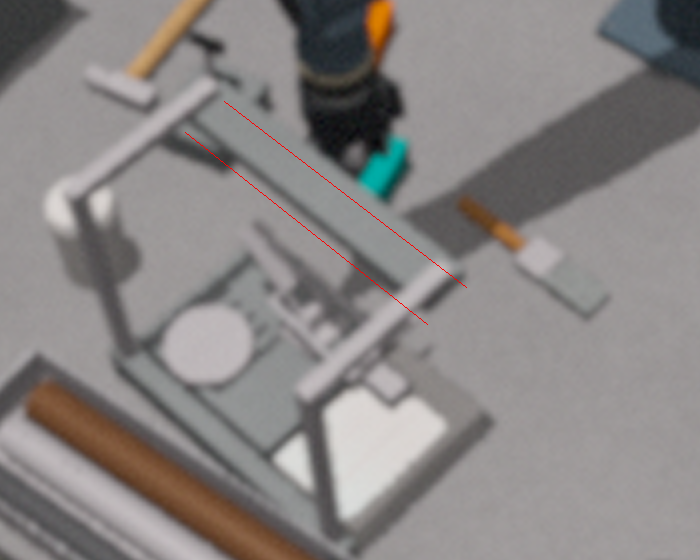

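View pics/lamp_side.png

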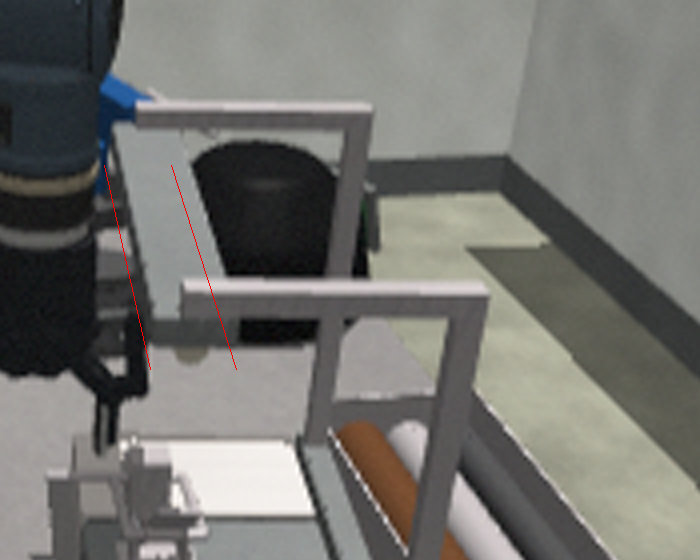

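View pics/wrist_9.png

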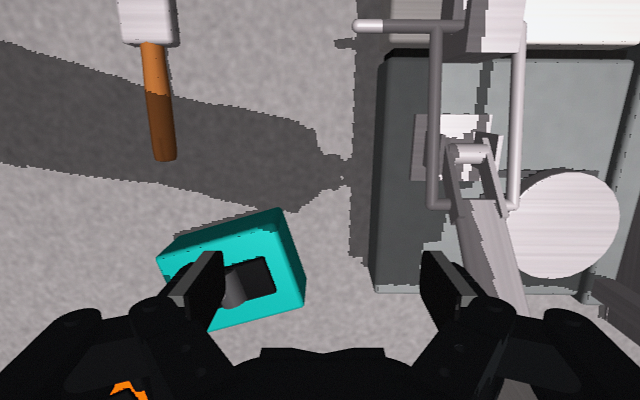

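```bash
python3 - <<'E'
from h import *
c=cams()
O=np.array([631.6,-51.9]);Rz=np.array([[.9922,.1247],[-.1247,.9922]])
for z in (90,100,104):
  for uv in[(433,205),(517,206),(436,130)]:
    q=onz(c['wrist'],uv,z);print(z,uv,np.round(Rz.T@(q[:2]-O),1))
for z in(162,175):
  for uv in[(422,251),(440,251)]:
    q=onz(c['wrist'],uv,z);print('tip',z,uv,np.round(Rz.T@(q[:2]-O),1))
a=c['wrist'][2][0:350,340:640,::-1];cv2.imwrite('pics/w9z.png',cv2.resize(a,None,fx=1.7,fy=1.7,interpolation=cv2.INTER_CUBIC))
E
```

```text
90 (433, 205) [-22.  -76.8]
90 (517, 206) [ 35.5 -77.6]
90 (436, 130) [-24.7 -26.6]
100 (433, 205) [-25.5 -73.8]
100 (517, 206) [ 29.2 -74.4]
100 (436, 130) [-28.1 -25.8]
104 (433, 205) [-27.  -72.4]
104 (517, 206) [ 26.7 -73.2]
104 (436, 130) [-29.5 -25.5]
tip 162 (422, 251) [-50.6 -77.1]
tip 162 (440, 251) [-42.  -77.1]
tip 175 (422, 251) [-54.9 -71. ]
tip 175 (440, 251) [-47.1 -71. ]
```

View pics/w9z.png

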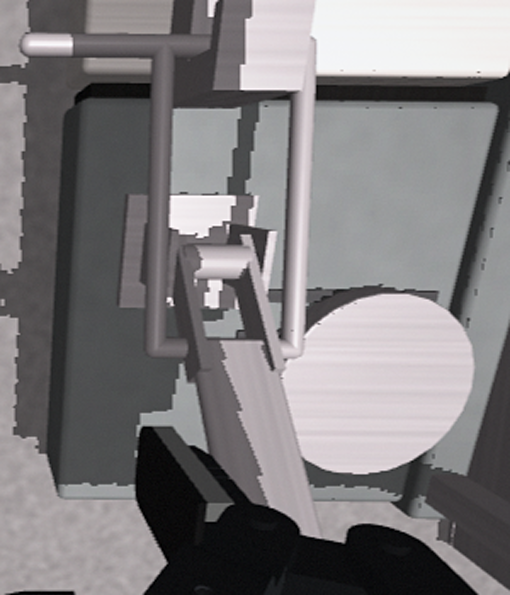

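View pics/sz_9.png

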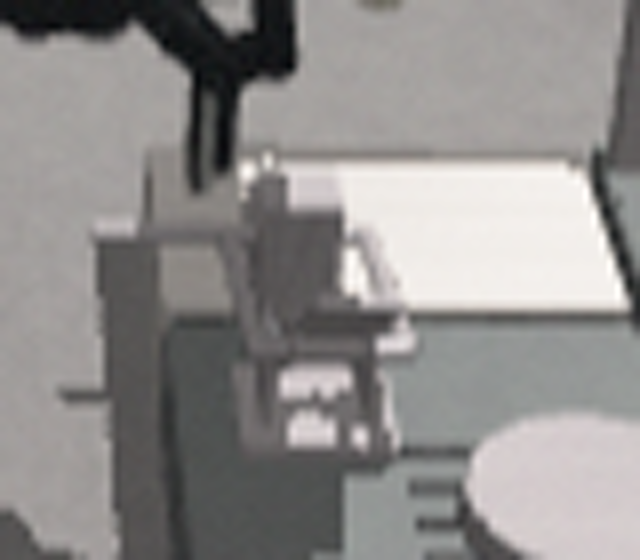

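>>> carry_out(
  increments="0.6 0 0 0 -1;0.6 0 0 0 -1;0.6 0 0 0 -1;0.5 0 0 0 -1;0 0 -1 0 -1;0 0 -1 0 -1;0 0 -1 0 -1;0 0 -1 0 -1;0 0 -0.7 0 -1;0 0 0 0 -1",
)

```text
clock: 14.12
ee_pos: [547.0, -120.0, 114.4]
tcp_rot: [-0.001, 0.751, 0.661, -0.0]
force: [-0.4, -0.3, 0.0]
finger_gap: 0.999
```

```bash
python3 loc.py 10
```

```text
14.275 [ 547.9 -120.3  115.8] local [-74.5 -78.3] [-0.8  0.2 -0.2]
```

View pics/wrist_10.png

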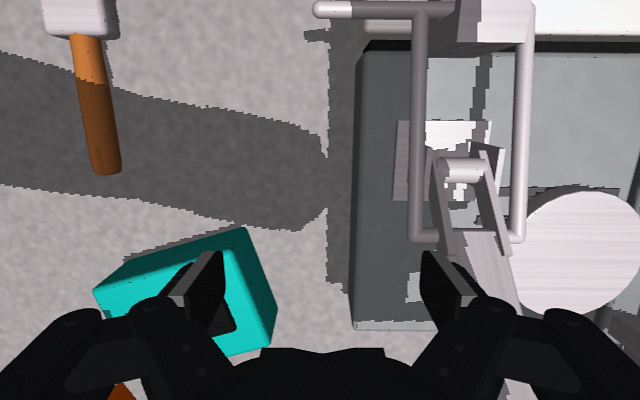

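View pics/sz_10.png

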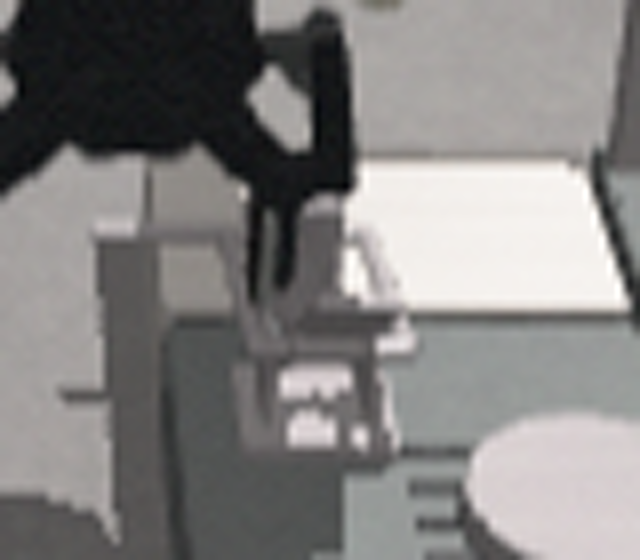

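>>> carry_out(
  increments="0 0 -0.6 0 -1;0 0 -0.6 0 -1;0 0 -0.5 0 -1;0 0 -0.5 0 -1;0 0 -0.4 0 -1;0 0 0 0 -1",
)

```text
clock: 15.02
ee_pos: [547.9, -121.0, 89.9]
tcp_rot: [0.001, 0.751, 0.661, -0.0]
force: [-1.5, -1.2, 2.5]
finger_gap: 1.001
```

```bash
python3 loc.py 11
```

```text
15.175 [ 548.  -120.8   89.8] local [-74.4 -78.7] [-0.4 -1.7  3. ]
```

View pics/wrist_11.png

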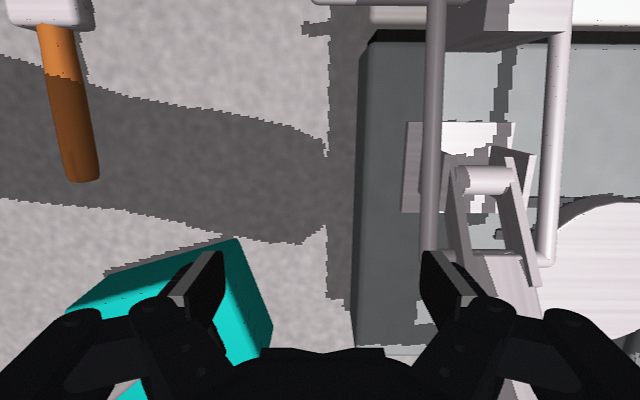

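View pics/sz_11.png

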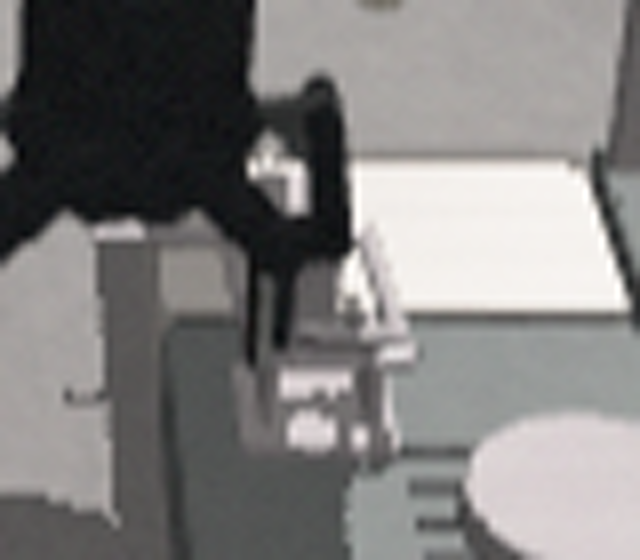

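>>> carry_out(
  increments="0 0 -0.4 0 -1;0 0 -0.4 0 -1;0 0 -0.4 0 -1;0 0 -0.4 0 -1;0 0 0 0 -1",
)

```text
clock: 15.8
ee_pos: [546.5, -119.0, 71.7]
tcp_rot: [-0.002, 0.75, 0.661, -0.0]
force: [-0.1, 0.8, 0.4]
finger_gap: 1.001
```

```bash
python3 loc.py 12
```

```text
15.95 [ 547.  -119.4   72.4] local [-75.5 -77.5] [ 0.1 -0.3 -0.4]
```

View pics/wrist_12.png

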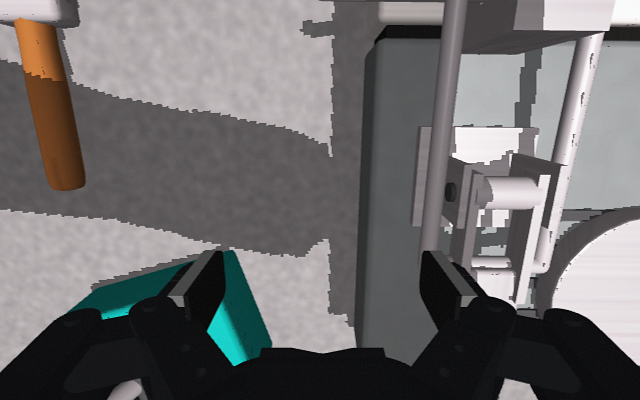

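View pics/sz_12.png

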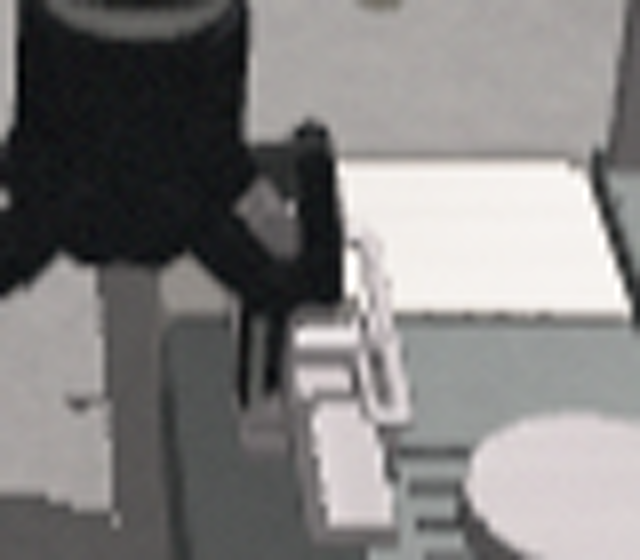

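>>> carry_out(
  increments="0 0 -0.3 0 -1;0 0 -0.3 0 -1;0 0 0 0 -1;0 0 2 0 -1;-0.5 0 2.5 0 -1;-1.5 0 2.5 0 -1;-2 0 2.5 0 -1;0 0 0 0 -1",
)

```text
clock: 16.95
ee_pos: [508.5, -120.8, 164.9]
tcp_rot: [0.002, 0.751, 0.661, 0.001]
force: [-0.2, 0.0, -0.7]
finger_gap: 1.002
```

```bash
python3 loc.py 13;python3 - <<'E'
from h import *
c=cams();O=np.array([631.6,-51.9]);Rz=np.array([[.9922,.1247],[-.1247,.9922]])
def L(x,y,z):return [*(O+Rz@[x,y]),z]
for q in(0,.08,.2,.4):
  print(q,[((proj(c['side'],L(x,-45-110*np.cos(q),82+110*np.sin(q)))-[320,200])*8).tolist() for x in(-15,15)],proj(c['wrist'],L(15,-45-110*np.cos(q),82+110*np.sin(q))))
E
```

```text
17.1 [ 507.6 -120.1  161.2] local [-114.5  -83.1] [0.3 0.  0.9]
0 [[308.8000000000002, 540.8000000000002], [400.8000000000002, 540.8000000000002]] [492.8 297.3]
0.08 [[310.4000000000001, 518.4000000000001], [403.1999999999998, 518.4000000000001]] [498.8 303.6]
0.2 [[312.8000000000002, 482.4000000000001], [405.5999999999999, 482.4000000000001]] [508.8 312.2]
0.4 [[314.4000000000001, 417.5999999999999], [408.0, 417.5999999999999]] [528.5 323.6]
```

View pics/sz_13.png

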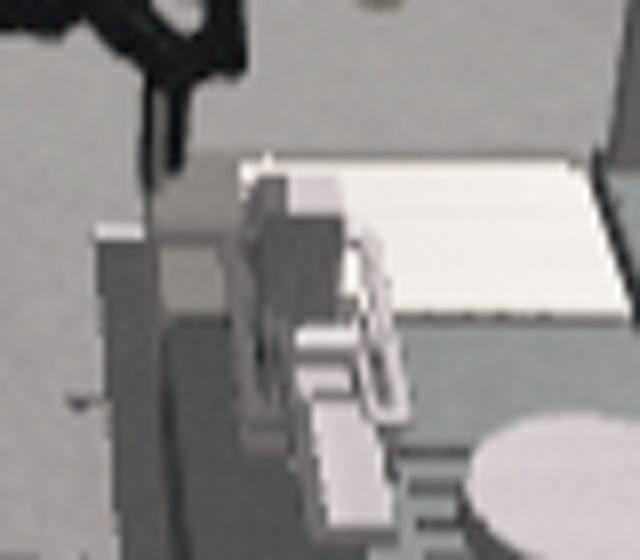

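View pics/wrist_13.png

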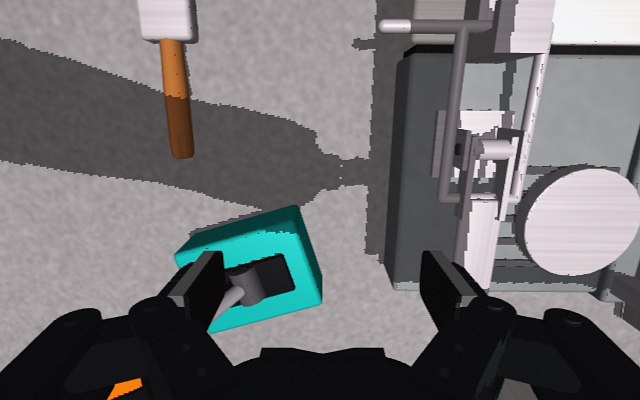

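```bash
python3 - <<'E'
import cv2,numpy as np
a=cv2.imread('pics/wrist_9.png')[0:100,350:600];b=cv2.imread('pics/wrist_13.png')[0:100,370:620]
cv2.imwrite('pics/cmp.png',np.vstack([cv2.resize(a,(750,300)),cv2.resize(b,(750,300))]))
E
```

```text
(no output)
```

View pics/cmp.png

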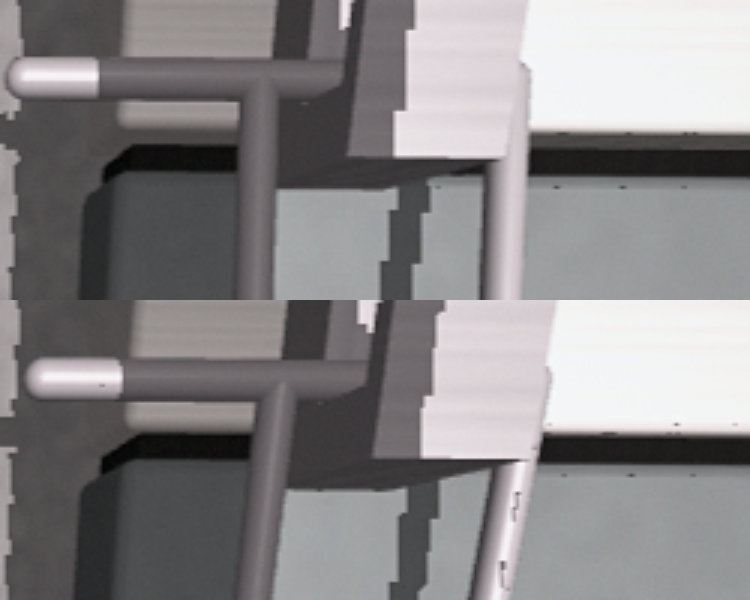

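View pics/side_13.png

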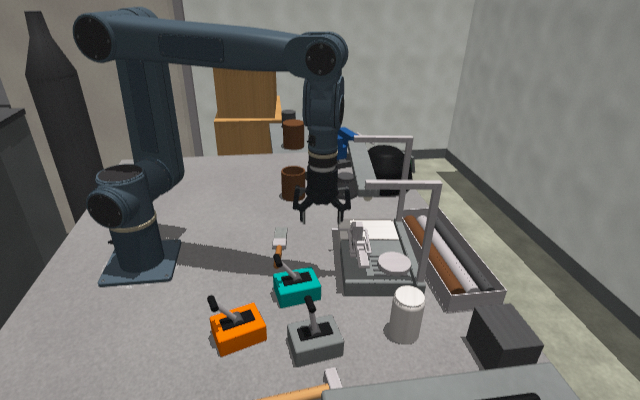

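>>> carry_out(
  increments="0 0 2.5 0.05 1;-0.5 -1 2.5 0.05 1;-1 -2.5 2 0.05 1;-1 -2.5 1 0.05 1;-1 -2.5 0 0.05 1;-1 -2.5 0 0 1;0 -2.5 0 0 1;0 -2.5 0 0 1;0 0 0 0 1",
)

```text
clock: 18.38
ee_pos: [462.4, -281.4, 240.8]
tcp_rot: [-0.001, 0.663, 0.749, -0.0]
force: [-1.9, -0.2, 0.9]
finger_gap: -0.003
```

```bash
python3 loc.py 14
```

```text
18.525 [ 462.6 -279.5  241.7] local [-139.3 -246.9] [0.2 0.4 0.1]
```

View pics/wrist_14.png

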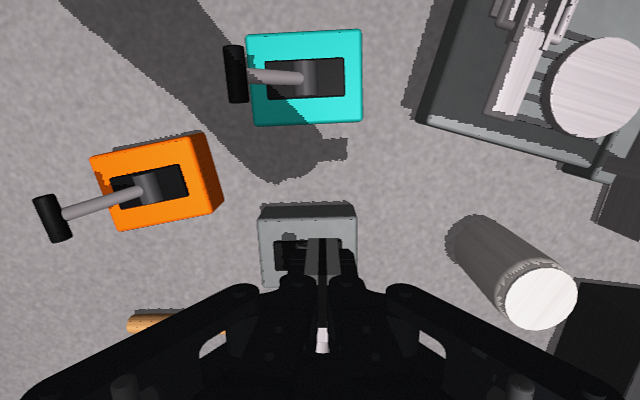

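View pics/side_14.png

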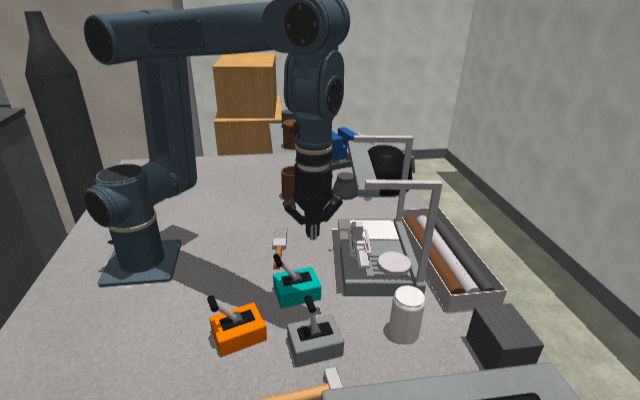

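```bash
python3 - <<'E'
from h import *
c=cams();W=c['wrist']
a=onz(W,(258,218),50);b=onz(W,(357,217),50);print(a,b,np.linalg.norm(b-a),'yaw',np.arctan2(*(b-a)[[1,0]]))
u=(b-a)/np.linalg.norm(b-a);n=np.array([u[1],-u[0],0]);print('centre',(a+b)/2+n*42.5)
c1=np.load('c1.npy',allow_pickle=True).item()
im=c['side'][2][285:365,270:350,::-1];cv2.imwrite('pics/bx.png',cv2.resize(im,(560,560),interpolation=cv2.INTER_CUBIC))
E
```

```text
[ 400.5 -335.6   50. ] [ 506.  -321.4   50. ] 106.45135039068316 yaw 0.13379307365391777
centre [ 458.9192564  -370.62017963   50.        ]
```

View pics/bx.png

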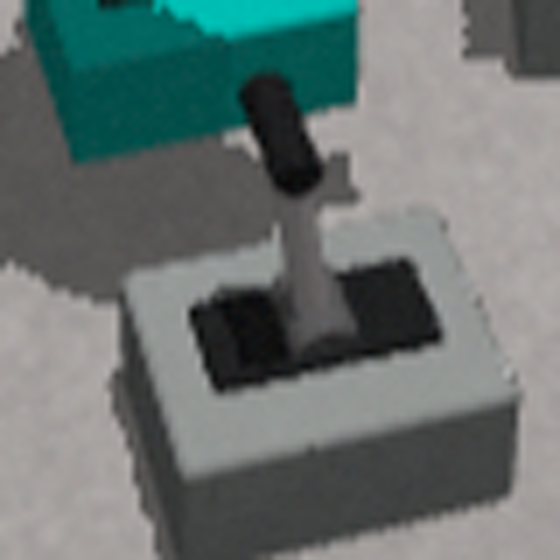

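```bash
python3 - <<'E'
from h import *
c=cams()
for j in(.3,.4,.5,.6,.7):
  for y in(-20,0,20):
    x=85*np.sin(j-.6);z=53+85*np.cos(j-.6);print(j,y,(proj(c['side'],[459+x*.991-y*.133,-370+x*.133+y*.991,z])-[270,285])*7)
print((proj(c['side'],[459,-370,53])-[270,285])*7)
E
```

```text
0.3 -20 [252.  187.6]
0.3 0 [235.2 140. ]
0.3 20 [219.1  95.2]
0.4 -20 [279.3 177.1]
0.4 0 [261.8 130.2]
0.4 20 [245.   84.7]
0.5 -20 [306.6 168. ]
0.5 0 [289.1 121.8]
0.5 20 [271.6  77. ]
0.6 -20 [333.9 161.7]
0.6 0 [315.7 115.5]
0.6 20 [298.2  70.7]
0.7 -20 [361.2 157.5]
0.7 0 [343.  111.3]
0.7 20 [324.8  67.2]
[312.2 315. ]
```

>>> carry_out(
  increments="1.4 -3 0 0 1;1.4 -3 0 0 1;1.3 -2.6 0 0 1;0 0 -2.5 0 1;0 0 -2.5 0 1;0 0 -2.5 0 1;0 0 -2.5 0 1;0 0 -2.5 0 1;0 0 0 0 1",
)

```text
clock: 19.95
ee_pos: [502.2, -364.5, 114.5]
tcp_rot: [-0.003, 0.662, 0.749, 0.0]
force: [-0.3, -0.2, 0.1]
finger_gap: 0.004
```

```bash
python3 loc.py 15; python3 -c "
import cv2
a=cv2.imread('pics/side_15.png')[230:370,230:390];cv2.imwrite('pics/b15.png',cv2.resize(a,None,fx=4,fy=4))"
```

```text
20.1 [ 504.3 -366.6  118.8] local [ -87.1 -328.1] [0.7 0.  0.1]
```

View pics/b15.png

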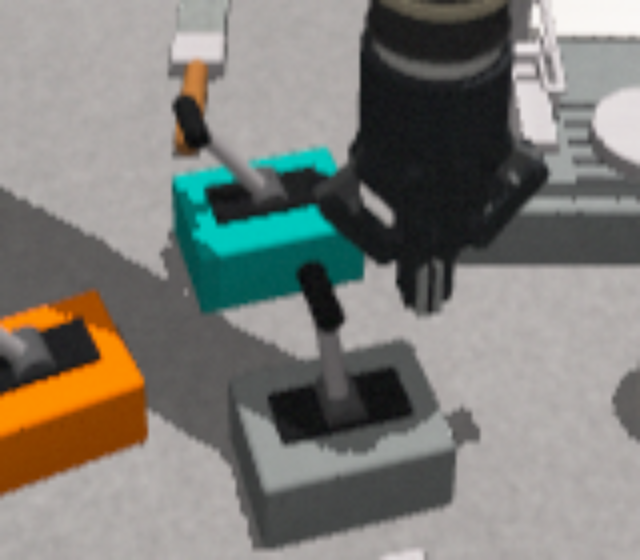

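>>> carry_out(
  increments="-1 -0.13 -0.6 0 1;-1 -0.13 0 0 1;-1 -0.13 0 0 1;-1 -0.13 0 0 1;-1 -0.13 0 0 1;-0.8 -0.1 0 0 1;-0.5 -0.07 0 0 1;-0.5 -0.07 0 0 1;0 0 0 0 1",
)

```text
clock: 21.22
ee_pos: [435.1, -375.2, 111.3]
tcp_rot: [-0.0, 0.662, 0.749, -0.0]
force: [0.3, -0.2, 1.0]
finger_gap: -0.003
```

```bash
python3 loc.py 16; python3 -c "
import cv2
a=cv2.imread('pics/side_16.png')[230:370,230:390];cv2.imwrite('pics/b16.png',cv2.resize(a,None,fx=4,fy=4))"
```

```text
21.375 [ 435.5 -375.1  111.2] local [-154.3 -345.1] [ 0.1 -0.1 -0.2]
```

View pics/b16.png

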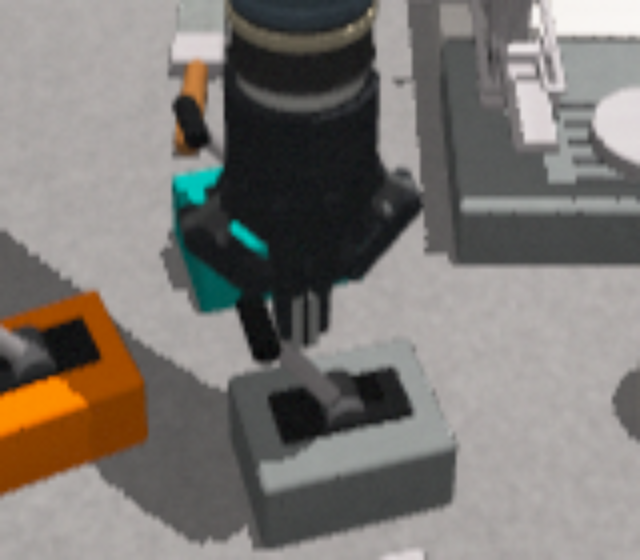

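>>> carry_out(
  increments="-0.4 -0.05 0 0 1;-0.4 -0.05 0 0 1;-0.3 -0.04 0 0 1;0 0 0 0 1",
)

```text
clock: 21.88
ee_pos: [431.2, -375.6, 111.7]
tcp_rot: [0.005, 0.661, 0.75, 0.006]
force: [15.4, 2.4, -4.3]
finger_gap: -0.0
```

```bash
python3 loc.py 17; python3 -c "
import cv2
a=cv2.imread('pics/side_17.png')[285:365,270:350];cv2.imwrite('pics/b17.png',cv2.resize(a,None,fx=7,fy=7))
from h import *
c=cams()
for j in(0,.1,.2,.3):
  for y in(-20,20):
    x=85*np.sin(j-.6);z=53+85*np.cos(j-.6);print(j,y,(proj(c['side'],[459+x*.991-y*.133,-374+x*.133+y*.991,z])-[270,285])*7)
"
```

```text
22.025 [ 431.2 -375.6  111.7] local [-158.5 -346.2] [15.5  1.2 -4.1]
0 -20 [178.5 240.1]
0 20 [148.4 144.9]
0.1 -20 [202.3 224. ]
0.1 20 [170.8 129.5]
0.2 -20 [227.5 210. ]
0.2 20 [195.3 116.2]
0.3 -20 [253.4 197.4]
0.3 20 [220.5 104.3]
```

View pics/b17.png

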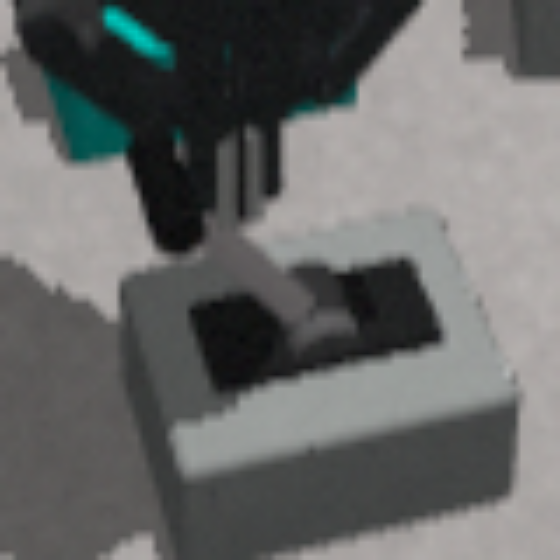

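>>> carry_out(
  increments="1.2 0.15 0 0 1;0 0 2 0 1;0 0 2 0 1;0 0 2 0 1;-2.2 -0.3 0 0 1;-2.2 -0.3 0 0 1;-2.2 -0.3 0 0 1;0 0 -2 0 1;0 0 -2 0 1;0 0 -2 0 1;0 0 0 0 1",
)

```text
clock: 23.55
ee_pos: [368.9, -382.7, 109.2]
tcp_rot: [-0.002, 0.662, 0.749, 0.0]
force: [-0.2, -0.5, -0.1]
finger_gap: -0.001
```

```bash
python3 loc.py 18; python3 -c "
import cv2
a=cv2.imread('pics/side_18.png')[230:370,230:390];cv2.imwrite('pics/b18.png',cv2.resize(a,None,fx=4,fy=4))"
```

```text
23.7 [ 370.6 -384.5  112.3] local [-217.4 -362.5] [-0.7  0.1 -0.3]
```

View pics/b18.png

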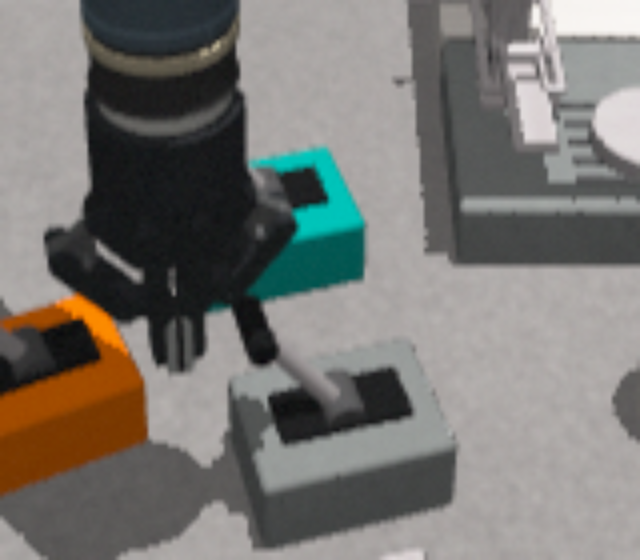

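>>> carry_out(
  increments="1 0.13 0 0 1;1 0.13 0 0 1;1.2 0.16 0 0 1;1.2 0.16 0 0 1;1.2 0.16 0 0 1;1.2 0.16 0 0 1;1.2 0.16 0 0 1;1.2 0.16 0 0 1;1 0.13 0 0 1;0.8 0.1 0 0 1;0.4 0.05 0 0 1;0 0 0 0 1",
)

```text
clock: 25.2
ee_pos: [483.8, -369.1, 111.2]
tcp_rot: [-0.001, 0.662, 0.749, -0.001]
force: [-4.3, 0.1, -0.1]
finger_gap: -0.004
```

```bash
python3 loc.py 19; python3 -c "
import cv2
a=cv2.imread('pics/side_19.png')[285:365,270:350];cv2.imwrite('pics/b19.png',cv2.resize(a,None,fx=7,fy=7))"
```

```text
25.35 [ 483.8 -369.1  111.2] local [-107.1 -333.1] [-4.9  0.  -0.2]
```

View pics/b19.png

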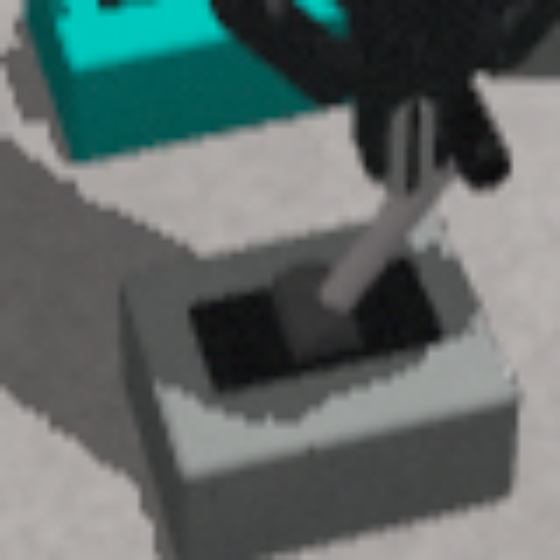

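Force is rising, so the stop is near. I'll press a little more, then look.

>>> carry_out(
  increments="0.3 0.04 0 0 1;0.3 0.04 0 0 1;0 0 0 0 1",
)

```text
clock: 25.72
ee_pos: [484.4, -369.0, 111.0]
tcp_rot: [-0.004, 0.663, 0.748, -0.005]
force: [-16.7, -1.9, 5.0]
finger_gap: 0.003
```

>>> carry_out(
  increments="-1.2 -0.15 0 0 1;-1 -0.13 0 0 1;0 0 2 0 1;0 0 2.5 0 1;0 0 2.5 0 1;-1.5 1 2.5 0 1;-2 2 2 0 1;0 2 0 0 1;0 0 0 0 1",
)

```text
clock: 26.85
ee_pos: [434.4, -319.7, 226.3]
tcp_rot: [0.001, 0.662, 0.75, 0.001]
force: [-0.5, 0.1, 0.9]
finger_gap: -0.001
```

```bash
python3 loc.py 20; python3 -c "
import cv2
a=cv2.imread('pics/side_20.png')[285:365,270:350];cv2.imwrite('pics/b20.png',cv2.resize(a,None,fx=7,fy=7))
from h import *
c=cams()
for j in(1,1.1,1.2):
  for y in(-20,20):
    x=85*np.sin(j-.6);z=53+85*np.cos(j-.6);print(j,y,(proj(c['side'],[459+x*.991-y*.133,-374+x*.133+y*.991,z])-[270,285])*7)
"
```

```text
27.0 [ 433.9 -320.8  225. ] local [-162.6 -291.5] [-0.8  0.1  0.5]
1 -20 [441.7 167.3]
1 20 [402.5  77. ]
1.1 -20 [465.5 171.5]
1.1 20 [424.9  81.2]
1.2 -20 [487.9 177.8]
1.2 20 [446.6  87.5]
```

View pics/b20.png

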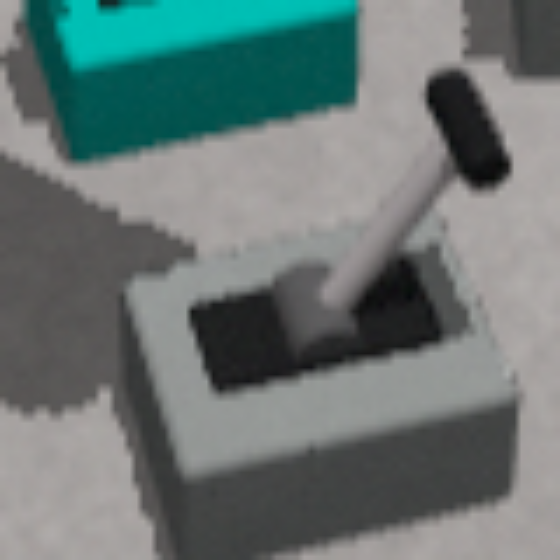

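View pics/sz_20.png

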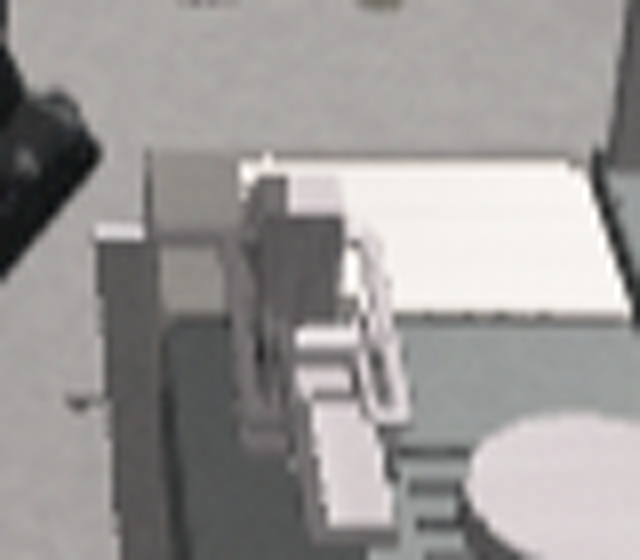

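View pics/scene_20.png

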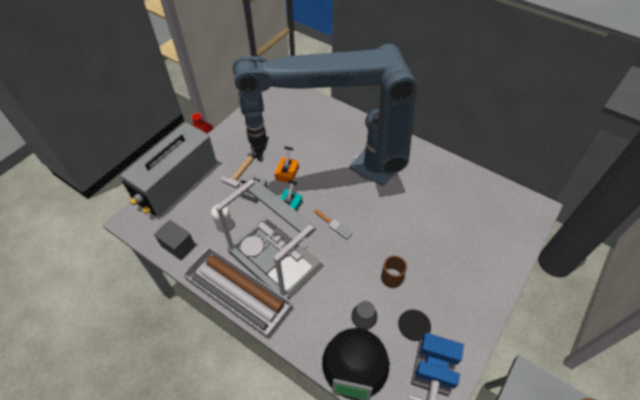

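The cut-out grip's near end is at crop pixel (490,180), which matches joint 1.2. The latch handle is still flat and nothing is touching the robot, so I'm handing in.

```bash
python3 -c "
from workcell import finish_job;print(finish_job())"
```

```text
the job is handed in; nothing more can be done
None
```

The latch is hooked and shut, the cut-out was pushed fully off and then fully on, and I handed the job in at about 27 s. `finish_job` gave no verdict, so what follows rests on my own checks.

**How it was done:** The moves only allow turning about the vertical, so the gripper could not be leaned back as the lamp note suggests. I worked from the -x side with one open finger:
- **Hooking:** the finger pushed the loop's long end out past the keeper's nose, and the bar dropped onto the shelf.
- **Drawing in:** the finger pushed the bar back against the catching face.
- **Latching:** the finger pressed down on the loop's leg at its pin until the lever went over centre.
- **Cut-out:** with the fingers shut, I pushed the grey box's lever to both stops.

**Last checks:**
- **Bar:** it was about 5 mm below the keeper point on the shelf, and still under the nose in the close view after latching.
- **Latch lever:** the handle end lies where the lever at about 0 rad puts it. The pressing force fell to zero as it went over centre.
- **Cassette:** the gap to the housing narrowed by roughly 4 to 5 mm.
- **Cut-out:** I felt about 15 N at the off stop and 17 N at the on stop. The picture afterwards matches 1.2 rad, fully on.
- **Robot:** it was clear of everything at hand-in, with under 1 N at the wrist.
- **Bystanders:** I touched none that I know of and saw none moved in the last overview picture, but I did not measure their positions.

**Disagreement:** my extractor position, worked out from one corner, was about 5 mm off along y compared with where the latch turned out to be. I used the latch as seen for the pressing step.

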